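# Unload the carved seals from their quick couplers and set the magnifier for inspection

## Task

Take every carved seal out of the carving fixture: pull its coupler's sprung collar back until it clicks, draw the seal up out of its socket and put it in the felt-lined tray, standing or lying, and lift each emptied coupler's collar up again to its rest. When all seals are in the tray, get the bench magnifier ready: swing its arm to point across the middle of the tray and tilt the lens to 30 degrees above level, outer end raised. Leave the porcelain jar and the wooden vise where they are.

Things in the scene. Friction and masses are not known exactly. Their poses are not given: they have to be found in the camera images.
- seal_a: stone seal, dark grey square bar of 28 x 28 mm, stone 36 mm tall, on a brass spigot 22 mm across and 24 mm long with a groove round it; about 120 g. Starts locked upright in a coupler, spigot down. Origin: centre of the spigot's underside; z runs from spigot to stone; stone from z = 24 mm to the top, flats across x and y. None if absent this time
- seal_b: stone seal, brownish red square bar of 32 x 32 mm, stone 42 mm tall, on a brass spigot 22 mm across and 24 mm long with a groove round it; about 120 g. Starts locked upright in a coupler, spigot down. Origin: centre of the spigot's underside; z runs from spigot to stone; stone from z = 24 mm to the top, flats across x and y. None if absent this time
- seal_c: stone seal, tan round bar 34 mm in diameter, stone 46 mm tall, on a brass spigot 22 mm across and 24 mm long with a groove round it; about 120 g. Starts locked upright in a coupler, spigot down. Origin: centre of the spigot's underside; z runs from spigot to stone; stone from z = 24 mm to the top. None if absent this time
- seal_d: stone seal, pale grey-green flat bar, 24 mm along its x and 34 mm along its y, stone 40 mm tall, on a brass spigot 22 mm across and 24 mm long with a groove round it; about 120 g. Starts locked upright in a coupler, spigot down. Origin: centre of the spigot's underside; z runs from spigot to stone; stone from z = 24 mm to the top. None if absent this time
- seal_a_stone (a point): middle of seal_a's stone part (mid height, on the axis), axes as the seal
- seal_b_stone (a point): middle of seal_b's stone part (mid height, on the axis), axes as the seal
- seal_c_stone (a point): middle of seal_c's stone part (mid height, on the axis), axes as the seal
- seal_d_stone (a point): middle of seal_d's stone part (mid height, on the axis), axes as the seal
- coupler0 (a point): centre of the mouth of coupler 0 of four, upright in a row 90 mm apart along y on a fixed aluminium plate 100 x 345 x 12 mm. Mouth 62 mm above the table, bore 24 mm, 25 mm deep; the seal's stone sits on its rim (37 mm across), spigot inside. x axis across the row, y along it, z up
- collar0 (a joint): coupler 0's sprung collar: 46 mm sleeve, at its top a 62 mm flange, 4 mm thick, top face 4 mm below the mouth at rest. Value: pulled back (straight down), m: 0 rest, seal locked; takes 8 N; past 0.0075 clicks to 0.010 and stays, seal free to draw straight up; let go earlier, or lifted about 3 mm by the flange (5 N), it springs to 0
- coupler1 (a point): centre of the mouth of coupler 1 of four, upright in a row 90 mm apart along y on a fixed aluminium plate 100 x 345 x 12 mm. Mouth 62 mm above the table, bore 24 mm, 25 mm deep; the seal's stone sits on its rim (37 mm across), spigot inside. x axis across the row, y along it, z up
- collar1 (a joint): coupler 1's sprung collar: 46 mm sleeve, at its top a 62 mm flange, 4 mm thick, top face 4 mm below the mouth at rest. Value: pulled back (straight down), m: 0 rest, seal locked; takes 8 N; past 0.0075 clicks to 0.010 and stays, seal free to draw straight up; let go earlier, or lifted about 3 mm by the flange (5 N), it springs to 0
- coupler2 (a point): centre of the mouth of coupler 2 of four, upright in a row 90 mm apart along y on a fixed aluminium plate 100 x 345 x 12 mm. Mouth 62 mm above the table, bore 24 mm, 25 mm deep; the seal's stone sits on its rim (37 mm across), spigot inside. x axis across the row, y along it, z up
- collar2 (a joint): coupler 2's sprung collar: 46 mm sleeve, at its top a 62 mm flange, 4 mm thick, top face 4 mm below the mouth at rest. Value: pulled back (straight down), m: 0 rest, seal locked; takes 8 N; past 0.0075 clicks to 0.010 and stays, seal free to draw straight up; let go earlier, or lifted about 3 mm by the flange (5 N), it springs to 0
- coupler3 (a point): centre of the mouth of coupler 3 of four, upright in a row 90 mm apart along y on a fixed aluminium plate 100 x 345 x 12 mm. Mouth 62 mm above the table, bore 24 mm, 25 mm deep; the seal's stone sits on its rim (37 mm across), spigot inside. x axis across the row, y along it, z up
- collar3 (a joint): coupler 3's sprung collar: 46 mm sleeve, at its top a 62 mm flange, 4 mm thick, top face 4 mm below the mouth at rest. Value: pulled back (straight down), m: 0 rest, seal locked; takes 8 N; past 0.0075 clicks to 0.010 and stays, seal free to draw straight up; let go earlier, or lifted about 3 mm by the flange (5 N), it springs to 0
- tray: loose shallow wooden tray, 150 (x) x 230 (y) mm outside, walls 6 mm thick, tops 28 mm above the table, floor 6 mm thick lined with grey felt, 0.7 kg. Origin: centre of the underside
- magnifier_hub (a point): bench magnifier's swivel point, on the axis of its fixed upright post (18 mm post on a 100 mm round base), 200 mm above the table. Frame turns with the arm: the arm (12 mm square bar) points along -x of this frame and ends at the tilt hinge 110 mm from here, same height; z up
- swivel (a joint): swivel of the magnifier arm about the upright post, rad, grows counter-clockwise seen from above; stiff (about 0.25 N m), stays where it is left; range -1.3 to 2.2
- tilt (a joint): tilt of the lens head about the level hinge at the arm's end, rad: 0 = lens level, straight out along the arm, positive = its outer end raised (0.524 = 30 degrees); stiff (about 0.25 N m), stays where it is left; range -0.5 to 1.45
- lens_tab (a point): gripping point on the lens head's black handle tab: tab 10 x 10 mm in section, 46 mm long, running on outward from the white lens ring (74 mm across, 12 mm thick); this point is 108 mm from the tilt hinge, 14 mm from the tab's end. x axis points back along the head to the hinge, y is the tilt hinge's direction
- paste_jar: closed white porcelain seal-paste jar, 72 mm in diameter, 47 mm tall, to be left alone. Origin: centre of underside
- bench_vise: small wooden carver's vise of two blocks, about 100 x 100 x 50 mm, to be left alone. Origin: centre of underside

How it is judged:
By the outcome, as a careful person would: the job done as asked, in the order asked, and still so for the second after the job is handed in, with the robot touching nothing.
Of seal_a, seal_b, seal_c, seal_d only 2 to 4 are there at a start; the rules pass over those that are not, and their reading is None.
At some moment in a run one of tray may be knocked a few centimetres aside while the robot is not near it.
Once in a run the grip may slacken for a moment while it holds something.
It also fails if it takes over 210 s, if anything falls off the work surface, if the arm or the gripper's body presses on something with over 40 N, if the wrist force passes 120 N, or if a joint passes its speed limit or range.

## Robot

A 6-joint arm with a two-finger parallel gripper is mounted at the origin on the work surface. World frame = base frame: x ahead of the robot, y to its left, z up, the work surface at z = 0. Lengths are in m, angles in rad, forces in N, time in s.
With the tool pointing down it reaches from about 0.35 to 0.975 m from the base axis. Payload 4.9 kg.
Tool frame: the origin (TCP) lies midway between the tips of the shut fingers; the grasp point (between the pads) lies 19 mm behind it; z points along the fingers, y is the line along which they close (so a half turn about z gives the same grasp; the last joint's range is limited). The gripper opens to 85 mm and grips with 20 to 120 N. Pads are 22 mm wide; open, the fingers measure 114 mm over their backs; the gripper's body (76 mm by 85 mm) begins 54 mm behind the grasp point. The pads swing forward as they close: fully open they stand 13 mm farther back than shut.
Start: joints at [-1.431, 0.053, 1.613, -0, 1.476, -0.119], TCP at [0.16, -0.604, 0.231] pointing down, gripper open.
Joint ranges: [-3.01, 3.01], [-1.01, 2.22], [0.06, 2.58], [-1.02, 4.17], [0.09, 2.62], [-3.14, 3.14]. Speed limits (rad/s): [2.57, 2.57, 3.14, 3.14, 3.14, 3.14].

## Interface

Orientations are given as a unit quaternion [w, x, y, z].
In Python, from plant import * gives the robot as it stands.
- The arm moves only by the tool jog_arm, never from a script. Its argument "targets" is a list of rows, each a list of 3 entries, a list of its own where there are three numbers: the shift along the tool's x, y, z in units of 25 mm (1.0 is 25 mm), then the turn, a rotation vector about the tool's x, y, z in units of 8 degrees (1.0 is 8 degrees), then the opening in per cent of the stroke, from 0 (shut) to 100 (fully open). A call has 1 to 8 rows; each row is the pose to reach, as a shift and turn from the pose commanded when the call began, along the tool's axes at that moment; what a row does not reach only later rows make up. A row lasts 1/8 s, in which the tool goes at most 62.5 mm and 10.7 degrees, less where a joint would pass 70% of its speed; a pose out of reach is approached as far as the arm can. A call with a gripper value outside its range is refused whole. The fingers move at their own pace and stop on an object; the grip force is fixed at half the most. Time passes only in rows, so rows that repeat a pose let the fingers close. It gives the time, the measured TCP pose, the force, the opening and the grip force at its end, in the units of the state.
- state(): the state, without advancing time (a new reading comes with each control period).
- grab_frame(name): name is "side" or "top"; returns (picture, depth): 400x640x3 uint8, red, green, blue; 400x640 float32, m along the optical axis (not along the pixel's ray), 0 where there is no reading.
- camera_params(name): a dict with "fovy" (degrees; the focal length in pixels is half the picture's height over the tangent of half this angle, whatever the lens; pixels are square), "cx", "cy" (the principal point, pixels), "rvec" (rotation vector, rad) and "tvec" (3), from world to camera coordinates, as OpenCV has them. Camera axes: x right, y down, z forward; pixel columns grow to the right and rows downward; lengths in m; the calibration is good to about 2 mm. A picture is of the moment at which its call begins. camera_params takes no time and is no camera call.
- job_done(): hands the job in; it is judged then, once.
The state is a dict: "time": time; "joint_pos": joint angles; "joint_vel": joint speeds; "joint_efforts": joint torques, N m; "tool_pos": TCP position; "tool_rot": TCP orientation; "contact_force": force on the tool from outside, world axes, zero at the start; "ft_torque": the same for the moment, N m; "gripper_width": opening from 0.0 (shut) to 1.0 (fully open); "grasp_force": force on a finger pad.
Only numpy, scipy, OpenCV 4.12 (cv2) and the standard library are available. Lean on these libraries where they do the work, as an engineer would, in place of code of your own. Each camera call takes 0.05 s, during which the arm holds its last target. There are 200 camera calls.

## Working session

There is one attempt and no reset: what is moved stays moved. The work goes in short steps, Python scripts to look and compute and a tool call to move; the robot and the scene stay as the last step left them, time stands still between calls to the robot, and variables do not carry over. Pictures are saved under pics/ and viewed, at most 14 in all, crops included, and the job is handed in when it is done.

Besides the shell and the picture viewer there is one more tool, called after "Emit:" by a JSON object that holds its "fn" and its "kwargs", one argument or row to a line. jog_arm: Moves the arm, as the interface text tells. Its arguments: {"type":"object","properties":{"targets":{"type":"array"}},"required":["targets"]}

```bash
ls; mkdir -p pics
cat > h.py <<'E'
from plant import *
import numpy as np, cv2
from scipy.spatial.transform import Rotation as R
def cam(name):
    p=camera_params(name); im,d=grab_frame(name)
    f=200/np.tan(np.radians(p['fovy'])/2)
    v,u=np.mgrid[:400,:640]
    P=np.stack([(u-p['cx'])/f*d,(v-p['cy'])/f*d,d],-1)
    M=cv2.Rodrigues(np.array(p['rvec'],float))[0]
    W=(P-np.array(p['tvec']).ravel())@M
    W[d==0]=np.nan
    return im,d,W
def save(im,fn,s=1): cv2.imwrite('pics/'+fn,cv2.resize(im[...,::-1],None,fx=s,fy=s,interpolation=cv2.INTER_CUBIC))
E
python3 - <<'E'
from h import *
for n in ('top','side'):
    im,d,W=cam(n); save(im,n+'0.png',1.25); np.savez('/tmp/'+n,im=im,W=W); p=camera_params(n);print(p, -cv2.Rodrigues(np.array(p['rvec'],float))[0].T@np.array(p['tvec']).ravel())
print(state())
E
```

```text
pics
{'fovy': 57.05128275312527, 'cx': 324.55430463677993, 'cy': 202.3183308092198, 'rvec': array([ 2.15275756, -2.19580047,  0.16236603]), 'tvec': array([-0.07441189,  0.60943988,  0.88297473])} [ 0.4992253  -0.05735496  0.95083278]
{'fovy': 48.67736086945149, 'cx': 321.0304383944371, 'cy': 195.50184331993245, 'rvec': array([ 2.26795161, -0.87544139,  0.31302961]), 'tvec': array([-0.50471823,  0.37318967,  0.80059731])} [ 0.21452048 -0.54016097  0.83496956]
{'time': 0.1, 'joint_pos': array([-1.43100215e+00,  5.33018658e-02,  1.61417770e+00, -6.66333193e-06,
        1.47600105e+00, -1.19010836e-01]), 'joint_vel': array([ 1.34908544e-03, -2.32384324e-03, -2.81426780e-03,  3.98774120e-05,
       -1.51090865e-03,  1.41580330e-03]), 'joint_efforts': array([-3.52496545e-04, -3.94904995e+01, -3.71365070e+01, -1.36366102e-04,
        3.96597301e-03,  7.18234389e-06]), 'tool_pos': array([ 0.1598651 , -0.60361591,  0.23016657]), 'tool_rot': array([-9.43895321e-04,  9.91638689e-01,  1.29041927e-01, -1.31255902e-05]), 'contact_force': array([1.03286648, 0.2202652 , 0.75489191]), 'ft_torque': array([-0.01394277,  0.01288074,  0.013943  ]), 'grasp_force': 0.0, 'gripper_width': 0.999080819440207}
```

View pics/top0.png

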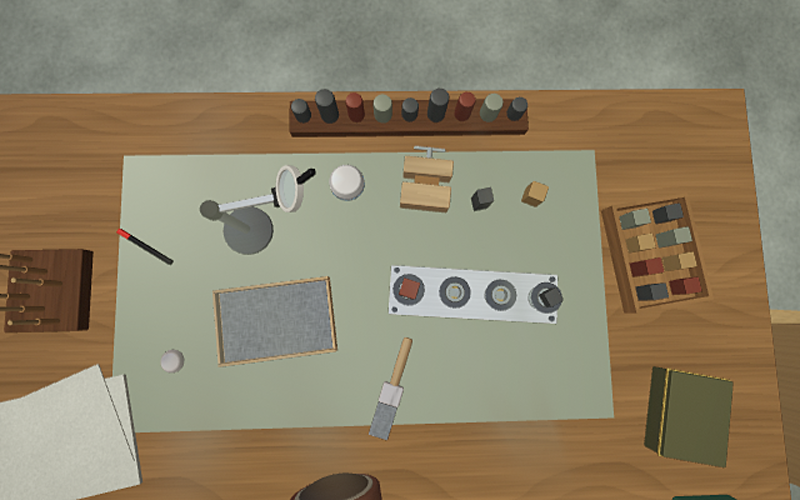

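View pics/side0.png

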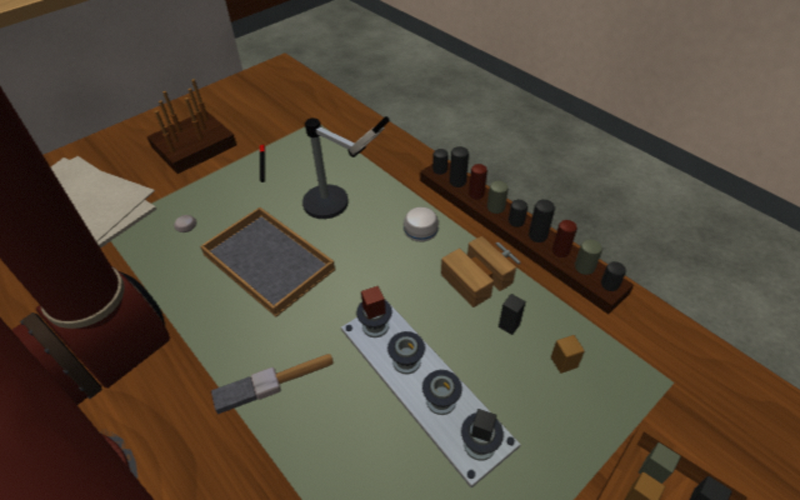

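The top view shows seal_b (red) at (410,288) and seal_a (dark) at (547,297) in the end couplers. The two middle couplers, at (455,292) and (500,294), are empty. The tray is at (276,321), the magnifier hub at (210,210), its hinge at (276,197) and its tab at (307,175). The side view agrees, and shows the lens tilted up steeply.

Run:
```python
from h import *
T=np.load('/tmp/top.npz');S=np.load('/tmp/side.npz')
def rect(P): 
    r=cv2.minAreaRect((P[:,:2]*1000).astype(np.float32)); return np.round(r[0],1),np.round(r[1],1),round(r[2],1)
for n,D in (('top',T),('side',S)):
    W=D['W'];im=D['im'].astype(int);z=W[...,2];x=W[...,0];y=W[...,1]
    print(n)
    fx=(x>.2)&(x<.65)&(y<-.05)&(y>-.5)
    # connected components above z=.085 in fixture region
    for nm,m in (('high',fx&(z>.075)&(z<.14)),):
        k,l,st,c=cv2.connectedComponentsWithStats(m.astype(np.uint8))
        for i in range(1,k):
            if st[i,4]>40:
                P=W[l==i]; zt=np.percentile(P[:,2],90); Q=P[P[:,2]>zt-.004]
                print(nm,st[i],'ztop',zt.round(4),'mean',Q.mean(0).round(4),rect(Q),im[l==i].mean(0).round())
    m=fx&(z>.050)&(z<.066)
    k,l,st,c=cv2.connectedComponentsWithStats(m.astype(np.uint8))
    for i in range(1,k):
        if st[i,4]>40:
            P=W[l==i]; cc,r=cv2.minEnclosingCircle((P[:,:2]*1000).astype(np.float32)); print('flange',st[i],np.round(cc,1),round(r,1),np.percentile(P[:,2],[10,50,90]).round(4))
    m=fx&(z>.006)&(z<.018); P=W[m]; print('plate',rect(P),np.median(P[:,2]))
    m=(x>.2)&(x<.6)&(y>-.05)&(y<.35)&(z>.02)&(z<.035)
    k,l,st,c=cv2.connectedComponentsWithStats(m.astype(np.uint8))
    for i in range(1,k):
        if st[i,4]>60: print('tray',st[i],rect(W[l==i]),np.median(z[l==i]))
    m=(x>.3)&(x<.75)&(y>0)&(y<.5)&(z>.15)&(z<.35)
    P=W[m]; c=im[m]
    print('mag n',len(P))
    b=(c.max(1)<45)
    for nm,q in (('dark',b),('white',c.min(1)>150)):
        print(nm,q.sum(),P[q].min(0).round(3),P[q].max(0).round(3))
```

```text
top
high [319 223  17  17 196] ztop 0.1063 mean [ 0.5344 -0.0895  0.1046] (array([534.4, -89.3]), array([31.3, 31.3]), 70.4) [131.  80.  65.]
high [432 230  19  16 189] ztop 0.1 mean [ 0.5132 -0.3577  0.0985] (array([ 513.4, -358. ]), array([27.6, 27.9]), 27.9) [72. 74. 70.]
flange [314 219  26  26 294] [534.5 -89.1] 30.7 [0.0563 0.0583 0.0605]
flange [351 221  26  26 437] [ 527.5 -178.8] 30.7 [0.0563 0.0588 0.0625]
flange [388 224  25  25 439] [ 520.4 -268.4] 31.0 [0.0563 0.0589 0.0622]
flange [425 226  25  25 296] [ 513.3 -358.2] 30.9 [0.0564 0.0586 0.0614]
plate (array([ 438. , -273.6]), array([409. , 451.5]), 1.2) 0.012656252304012796
tray [170 221  99  73 852] (array([479.5, 177.7]), array([150.2, 231.6]), 6.0) 0.027861304825616696
tray [303 307  10  16  65] (array([332.9, -38.2]), array([36.7, 21.5]), 4.4) 0.02125797334733395
mag n 1381
dark 120 [0.67  0.053 0.204] [0.703 0.138 0.3  ]
white 742 [0.654 0.078 0.203] [0.725 0.223 0.267]
side
high [289 229  20  23 328] ztop 0.1056 mean [ 0.5345 -0.0918  0.1043] (array([535.1, -91.5]), array([33.8, 32. ]), 69.9) [73. 38. 30.]
high [378 327  20  24 334] ztop 0.1002 mean [ 0.514  -0.3599  0.0988] (array([ 514.3, -359.5]), array([28.9, 27.4]), 27.8) [42. 42. 41.]
flange [286 240  28  22 290] [534.6 -91.9] 30.9 [0.0565 0.0586 0.0608]
flange [310 265  31  27 584] [ 528.8 -180.2] 31.3 [0.0562 0.0588 0.0623]
flange [338 296  32  29 675] [ 521.9 -270.4] 31.4 [0.0563 0.059  0.0623]
flange [369 330  34  33 548] [ 513.9 -359.4] 31.1 [0.0569 0.0588 0.0618]
plate (array([ 492.9, -244.7]), array([296.7, 529.5]), 20.9) 0.01265665465143932
tray [161 166 107  83 913] (array([479.9, 175.7]), array([151.8, 234.5]), 6.2) 0.026575129971994897
tray [202 295  18  13  67] (array([334.2, -44.6]), array([19.9, 36.5]), 69.1) 0.02114398877354645
mag n 726
dark 251 [0.651 0.051 0.151] [0.704 0.25  0.299]
white 8 [0.671 0.15  0.205] [0.682 0.204 0.207]
```

Run:
```python
from h import *
T=np.load('/tmp/top.npz');S=np.load('/tmp/side.npz')
a=cv2.resize(T['im'][120:200,150:270],None,fx=5,fy=5,interpolation=cv2.INTER_CUBIC)
b=cv2.resize(S['im'][80:180,235:320],None,fx=4,fy=4,interpolation=cv2.INTER_CUBIC)
save(np.hstack([a[:400,:],b[:400,:]])[:, :940],'mag.png',.8)
```

```text
(no output)
```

View pics/mag.png

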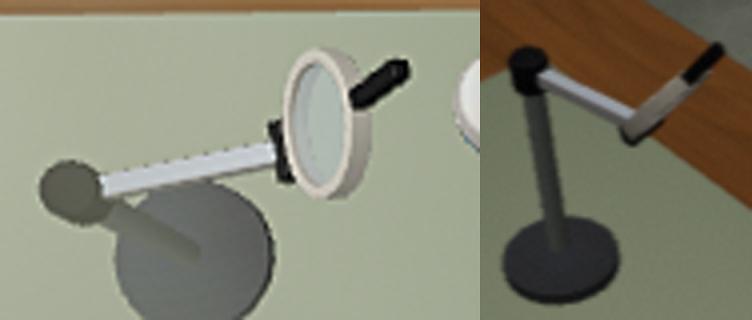

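Two seals are present: seal_b at about (0.5347, -0.0904) and seal_a at about (0.5138, -0.3588). The flange tops measure z = 0.058 and the stone tops 0.104 and 0.098, which all match the given sizes. I'll start with seal_a.

```bash
cat >> h.py <<'E'
def go(pos,yawy,s=None):
    """row numbers to reach pos with tool down and tool y at world angle yawy (deg, mod 180)"""
    s=s or state(); q=s['tool_rot']; Rc=R.from_quat([q[1],q[2],q[3],q[0]])
    best=None
    for k in (0,180):
        a=np.radians(yawy+k); y=np.array([np.cos(a),np.sin(a),0]); z=np.array([0,0,-1.]); x=np.cross(y,z)
        rv=(Rc.inv()*R.from_matrix(np.stack([x,y,z],1))).as_rotvec()
        if best is None or np.linalg.norm(rv)<np.linalg.norm(best): best=rv
    print('shift',(Rc.inv().apply(np.array(pos)-s['tool_pos'])/.025).round(3),'turn',(np.degrees(best)/8).round(3))
E
python3 -c "
from h import *
go([.5138,-.3588,.15],-62.1)"
```

```text
shift [16.191 -5.837  3.221] turn [-0.013 -0.003 -1.634]
```

Emit:
{"fn": "jog_arm", "kwargs": {
  "targets": [
    [[16.19,-5.84,1.5],[-0.013,-0.003,-1.634],54],
    [[16.19,-5.84,1.5],[-0.013,-0.003,-1.634],54],
    [[16.19,-5.84,1.5],[-0.013,-0.003,-1.634],54],
    [[16.19,-5.84,1.5],[-0.013,-0.003,-1.634],54],
    [[16.19,-5.84,1.5],[-0.013,-0.003,-1.634],54],
    [[16.19,-5.84,1.5],[-0.013,-0.003,-1.634],54],
    [[16.19,-5.84,3.22],[-0.013,-0.003,-1.634],54],
    [[16.19,-5.84,3.22],[-0.013,-0.003,-1.634],54]
  ]
}}

```text
time: 1.1
tool_pos: [0.5141, -0.3558, 0.1466]
tool_rot: [-0.002, 0.97, 0.243, -0.002]
contact_force: [-1.5, -0.1, -0.2]
gripper_width: 0.536
grasp_force: 0.0
```

Emit:
{"fn": "jog_arm", "kwargs": {
  "targets": [
    [[0,0,0],[0,0,0],54],
    [[0,0,0],[0,0,0],54],
    [[0,0,0],[0,0,0],54]
  ]
}}

```text
time: 1.48
tool_pos: [0.5136, -0.361, 0.1524]
tool_rot: [0.002, 0.971, 0.24, 0.001]
contact_force: [0.1, 0.1, -0.1]
gripper_width: 0.541
grasp_force: 0.0
```

```bash
python3 -c "
from h import *
go([.5138,-.3588,.15],-62.1);s=state();print(s['contact_force'],s['gripper_width'])
im,d,W=cam('side');save(im[240:400,280:500],'s1.png',3.5)"
```

```text
shift [ 0.049 -0.073  0.096] turn [ 0.03  -0.    -0.013]
[ 0.08386212  0.08101347 -0.07794995] 0.5407813293294133
```

View pics/s1.png

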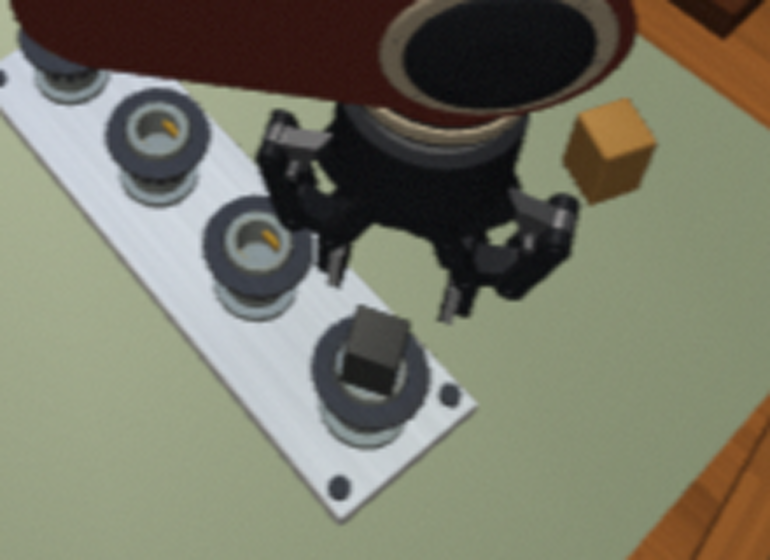

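The side view shows the gripper above seal_a, with fingers at (340,265) and (450,300) either side of the stone at (375,350). Nothing is touching.

Emit:
{"fn": "jog_arm", "kwargs": {
  "targets": [
    [[0.05,-0.07,1.5],[0.03,0,-0.013],54],
    [[0.05,-0.07,3.1],[0.03,0,-0.013],54],
    [[0.05,-0.07,3.1],[0.03,0,-0.013],54],
    [[0.05,-0.07,3.1],[0.03,0,-0.013],54]
  ]
}}

```text
time: 2.02
tool_pos: [0.5147, -0.3585, 0.0752]
tool_rot: [-0.0, 0.97, 0.242, 0.0]
contact_force: [-0.1, -0.5, 0.3]
gripper_width: 0.538
grasp_force: 0.0
```

```bash
python3 -c "
from h import *
go([.5138,-.3588,.055],-62.1);s=state();print(s['contact_force'],s['gripper_width'],s['tool_pos'])"
```

```text
shift [-0.039 -0.007  0.808] turn [-0.001 -0.002  0.009]
[-0.12533411 -0.45453601  0.28761367] 0.5377175286133027 [ 0.51474555 -0.35850239  0.07518778]
```

Emit:
{"fn": "jog_arm", "kwargs": {
  "targets": [
    [[-0.04,0,0.5],[0,0,0],54],
    [[-0.04,0,0.7],[0,0,0],54],
    [[-0.04,0,0.8],[0,0,0],54],
    [[-0.04,0,0.9],[0,0,0],54],
    [[-0.04,0,0.9],[0,0,0],54]
  ]
}}

```text
time: 2.65
tool_pos: [0.5135, -0.3582, 0.0518]
tool_rot: [-0.001, 0.97, 0.242, -0.0]
contact_force: [-2.0, 0.7, 3.2]
gripper_width: 0.541
grasp_force: 2.1
```

Emit:
{"fn": "jog_arm", "kwargs": {
  "targets": [
    [[0,0,0.1],[0,0,0],54],
    [[0,0,0.2],[0,0,0],54],
    [[0,0,0.2],[0,0,0],54]
  ]
}}

```text
time: 3.02
tool_pos: [0.5135, -0.358, 0.0457]
tool_rot: [-0.001, 0.97, 0.242, -0.0]
contact_force: [1.4, 0.1, 1.8]
gripper_width: 0.541
grasp_force: 0.9
```

Emit:
{"fn": "jog_arm", "kwargs": {
  "targets": [
    [[0,0,0.1],[0,0,0],54],
    [[0,0,0.1],[0,0,0],54]
  ]
}}

```text
time: 3.28
tool_pos: [0.5136, -0.3581, 0.0456]
tool_rot: [-0.001, 0.97, 0.242, -0.001]
contact_force: [-4.0, 3.5, 13.8]
gripper_width: 0.543
grasp_force: 6.6
```

Emit:
{"fn": "jog_arm", "kwargs": {
  "targets": [
    [[0,0,0.1],[0,0,0],54],
    [[0,0,0.1],[0,0,0],54]
  ]
}}

```text
time: 3.52
tool_pos: [0.5137, -0.3582, 0.0455]
tool_rot: [-0.001, 0.97, 0.242, -0.001]
contact_force: [-9.5, 8.4, 24.9]
gripper_width: 0.542
grasp_force: 12.5
```

```bash
python3 -c "
from h import *
s=state();print(s['contact_force'],s['gripper_width'],s['tool_pos'])
im,d,W=cam('side');save(im[270:400,320:460],'s2.png',4)
x,y,z=W[...,0],W[...,1],W[...,2]
print(z[(np.hypot(x-.5138,y+.3588)<.031)&(np.hypot(x-.5138,y+.3588)>.021)&(z>.035)&(z<.062)])"
```

```text
[-9.54703599  8.36984844 24.90842608] 0.5422309652226598 [ 0.51369942 -0.35821978  0.04553541]
[0.05018674 0.04814543 0.0486639  0.05140387 0.04671222 0.04882616
 0.04758591 0.04775402 0.04936458 0.05033455 0.04767121 0.04774637
 0.05333203 0.04777645 0.04746781 0.04872691 0.04794675 0.04726749
 0.05629642 0.04767656 0.04813564 0.04927191 0.04974829 0.0602419
 0.04908731 0.0488368  0.0493373  0.05740823 0.05685273 0.0599184
 0.06053455 0.04981877 0.04905272 0.04775632 0.05103075 0.05242377
 0.05284555 0.05530357 0.05149251 0.05041448 0.04971273 0.04861665
 0.05033708 0.0435976  0.04784037 0.04846903 0.04648065 0.04779894
 0.05092007 0.05020711 0.04428568 0.04863682 0.04768445 0.05021065
 0.0468757  0.05059065 0.04696574 0.04853217 0.04841352 0.04908851
 0.04585786 0.05124129 0.04772377 0.05147734 0.04739211 0.04789201
 0.05063464 0.04768426 0.04873303 0.04727074 0.05479399 0.05043171
 0.04904165 0.05105132 0.04824057 0.04902844 0.04721825 0.04787744
 0.05088533 0.0474741  0.04885809 0.04891496 0.04973974 0.04876096
 0.04912019 0.04399971 0.04796605 0.04692058 0.04884657 0.04569152
 0
[... 1215 characters left out ...]
4880551 0.04913002 0.04967761 0.04803456 0.04804531
 0.04941814 0.04934547 0.05031097 0.05064669 0.04967484 0.04996006
 0.0471066  0.04960461 0.04896356 0.04645899 0.04553072 0.04816282
 0.04797232 0.05040957 0.04941157 0.0449494  0.04863072 0.04941829
 0.04692736 0.04851725 0.04916001 0.04792673 0.04877786 0.04608209
 0.04685793 0.04929056 0.04896753 0.04619852 0.04630616 0.04926066
 0.04934918 0.04797835 0.04865651 0.04860025 0.04533868 0.04845293
 0.04761525 0.04880558 0.04715499 0.04634163 0.05082958 0.05043177
 0.04868902 0.05051159 0.04807655 0.04560816 0.04525221 0.04907796
 0.04627386 0.04631547 0.04722757 0.04765999 0.04700442 0.04908104
 0.04549802 0.04755705 0.04836923 0.04541849]
```

View pics/s2.png

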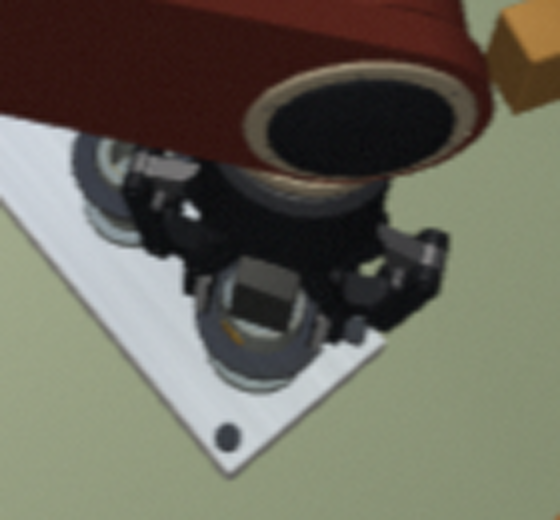

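The flange top is at z ≈ 0.048 (pale rim visible round the stone at (265,300)), so the collar has clicked. Now I raise the gripper and take hold of the stone.

Emit:
{"fn": "jog_arm", "kwargs": {
  "targets": [
    [[0,0,-0.5],[0,0,0],54],
    [[0,0,-0.95],[0,0,0],54],
    [[0,0,-0.95],[0,0,0],54],
    [[0,0,-0.95],[0,0,0],25],
    [[0,0,-0.95],[0,0,0],20],
    [[0,0,-0.95],[0,0,0],20],
    [[0,0,-0.95],[0,0,0],20],
    [[0,0,-0.95],[0,0,0],20]
  ]
}}

```text
time: 4.58
tool_pos: [0.5131, -0.3579, 0.0641]
tool_rot: [-0.001, 0.97, 0.242, -0.001]
contact_force: [1.5, -2.1, -3.2]
gripper_width: 0.316
grasp_force: 59.1
```

Emit:
{"fn": "jog_arm", "kwargs": {
  "targets": [
    [[0,0,-0.4],[0,0,0],10],
    [[0,0,-0.8],[0,0,0],10],
    [[0,0,-1.2],[0,0,0],10],
    [[0,0,-1.6],[0,0,0],10],
    [[0,0,-3],[0,0,0],10],
    [[0,0,-3],[0,0,0],10]
  ]
}}

```text
time: 5.32
tool_pos: [0.5151, -0.3595, 0.1436]
tool_rot: [0.002, 0.97, 0.242, 0.001]
contact_force: [0.1, -0.5, -1.6]
gripper_width: 0.319
grasp_force: 60.8
```

```bash
cat >> h.py <<'E'
def tray(name='top'):
    im,d,W=cam(name); x,y,z=W[...,0],W[...,1],W[...,2]
    m=(x>.2)&(x<.65)&(y>-.06)&(y<.4)&(z>.02)&(z<.035)
    k,l,st,c=cv2.connectedComponentsWithStats(m.astype(np.uint8)); i=1+np.argmax(st[1:,4])
    r=cv2.minAreaRect((W[l==i][:,:2]*1000).astype(np.float32)); print('tray',name,np.round(r[0],1),np.round(r[1],1),r[2]); return im,W
E
python3 -c "
from h import *
tray();im,W=tray('side');save(im,'s3.png',1.2)
go([.47,.12,.16],-5)
s=state();print(s['contact_force'],s['gripper_width'],s['tool_pos'])
"
```

```text
tray top [479.4 177.5] [150.3 231.5] 6.048373699188232
tray side [419.  107.6] [ 60.  151.2] 32.371620178222656
shift [  7.447 -17.693  -0.783] turn [-1.800e-02 -5.000e-03 -7.124e+00]
[-0.0599994  -0.65373997 -1.90916219] 0.318217636300748 [ 0.51330497 -0.35792336  0.13945462]
```

View pics/s3.png

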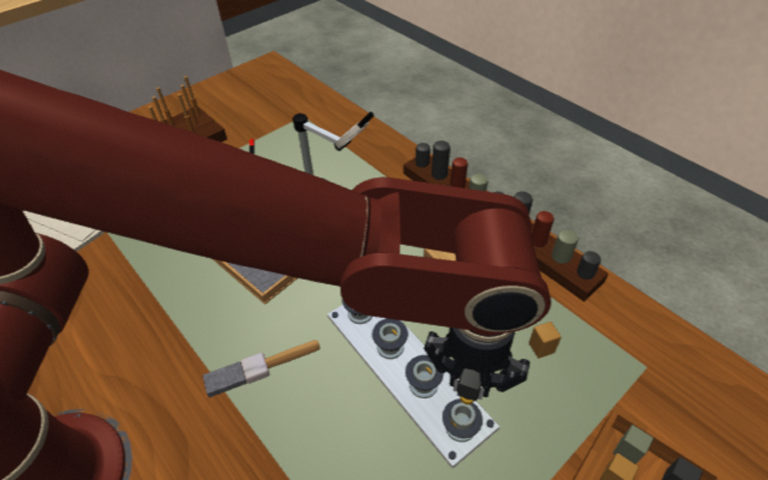

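The seal is out and held, with the spigot visible below the fingers at (467,398). The tray hasn't moved in the top view. Now carrying it over.

Emit:
{"fn": "jog_arm", "kwargs": {
  "targets": [
    [[0,0,-2.4],[0,0,0],10],
    [[7.45,-17.7,-2.4],[-0.018,0,-7.12],10],
    [[7.45,-17.7,-2.4],[-0.018,0,-7.12],10],
    [[7.45,-17.7,-2.4],[-0.018,0,-7.12],10],
    [[7.45,-17.7,-2.4],[-0.018,0,-7.12],10],
    [[7.45,-17.7,-2.4],[-0.018,0,-7.12],10],
    [[7.45,-17.7,-2.4],[-0.018,0,-7.12],10],
    [[7.45,-17.7,-2.4],[-0.018,0,-7.12],10]
  ]
}}

```text
time: 6.42
tool_pos: [0.4725, 0.0794, 0.1985]
tool_rot: [-0.001, 0.737, 0.675, -0.001]
contact_force: [1.6, 0.5, -0.1]
gripper_width: 0.319
grasp_force: 60.8
```

Emit:
{"fn": "jog_arm", "kwargs": {
  "targets": [
    [[0,0,0],[0,0,0],10]
  ]
}}

```text
time: 6.55
tool_pos: [0.4722, 0.0811, 0.1984]
tool_rot: [-0.002, 0.735, 0.678, -0.001]
contact_force: [1.1, -1.0, -1.1]
gripper_width: 0.319
grasp_force: 60.8
```

```bash
python3 -c "
from h import *
im,W=tray('side');save(im,'s4.png',1.0)
tray('top')
go([.474,.121,.08],-5)
s=state();print(s['contact_force'],s['gripper_width'],s['tool_pos'])
"
```

```text
tray side [480.3 175.1] [151.4 235.1] 6.01953125
tray top [479.9 176.2] [149.7 228.6] 6.063055515289307
shift [ 1.724 -0.102  4.753] turn [-0.017  0.002  0.008]
[ 0.01236558 -0.50968159 -0.0114598 ] 0.31839667373867653 [0.47311492 0.07785679 0.19882082]
```

View pics/s4.png

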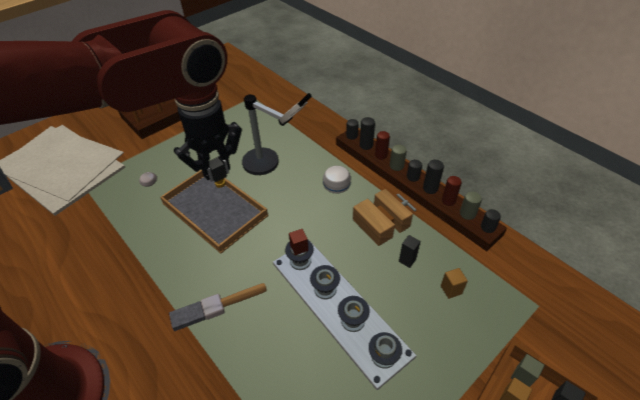

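The seal is still in the grip at (218,180) and the tray is where it was. I lower it into the tray.

Emit:
{"fn": "jog_arm", "kwargs": {
  "targets": [
    [[1.72,-0.1,2],[0,0,0],10],
    [[1.72,-0.1,4.7],[0,0,0],10],
    [[1.72,-0.1,5.5],[0,0,0],10],
    [[1.72,-0.1,6.2],[0,0,0],10],
    [[1.72,-0.1,6.4],[0,0,0],10],
    [[1.72,-0.1,6.5],[0,0,0],10],
    [[1.72,-0.1,6.5],[0,0,0],10]
  ]
}}

```text
time: 7.52
tool_pos: [0.4765, 0.1206, 0.0392]
tool_rot: [0.001, 0.738, 0.675, 0.001]
contact_force: [0.0, 0.4, -1.2]
gripper_width: 0.316
grasp_force: 60.8
```

Emit:
{"fn": "jog_arm", "kwargs": {
  "targets": [
    [[0,0,0.12],[0,0,0],10],
    [[0,0,0.2],[0,0,0],10],
    [[0,0,0.2],[0,0,0],10]
  ]
}}

```text
time: 7.9
tool_pos: [0.4752, 0.1207, 0.0328]
tool_rot: [-0.0, 0.737, 0.675, 0.0]
contact_force: [0.4, -0.3, -1.8]
gripper_width: 0.322
grasp_force: 60.8
```

Emit:
{"fn": "jog_arm", "kwargs": {
  "targets": [
    [[0,0,0.06],[0,0,0],10],
    [[0,0,0.06],[0,0,0],10]
  ]
}}

```text
time: 8.15
tool_pos: [0.4756, 0.1208, 0.032]
tool_rot: [-0.0, 0.737, 0.675, 0.0]
contact_force: [-1.2, 0.9, 3.1]
gripper_width: 0.32
grasp_force: 61.1
```

Contact is felt at the expected height, so I release and retreat.

Emit:
{"fn": "jog_arm", "kwargs": {
  "targets": [
    [[0,0,0.02],[0,0,0],55],
    [[0,0,0.02],[0,0,0],55],
    [[0,0,0.02],[0,0,0],55],
    [[0,0,-1],[0,0,0],55],
    [[0,0,-3],[0,0,0],55],
    [[0,0,-5],[0,0,0],75],
    [[0,0,-5],[0,0,0],80],
    [[0,0,-5],[0,0,0],80]
  ]
}}

```text
time: 9.15
tool_pos: [0.475, 0.1206, 0.156]
tool_rot: [-0.0, 0.737, 0.675, 0.0]
contact_force: [0.2, 0.0, -0.6]
gripper_width: 0.797
grasp_force: 0.0
```

```bash
python3 -c "
from h import *
go([.5347,-.0904,.2],-19.8)
go([.5347,-.0904,.15],-19.8)
s=state();print(s['contact_force'],s['gripper_width'],s['tool_pos'])
"
```

```text
shift [-8.197  3.118 -1.764] turn [-1.000e-03 -3.000e-03  1.845e+00]
shift [-8.198  3.118  0.236] turn [-1.000e-03 -3.000e-03  1.845e+00]
[ 0.17919498  0.0240135  -0.621656  ] 0.7970932001756041 [0.47503777 0.12060476 0.15601629]
```

Emit:
{"fn": "jog_arm", "kwargs": {
  "targets": [
    [[-8.2,3.12,-1.2],[0,0,1.845],54],
    [[-8.2,3.12,-1.2],[0,0,1.845],54],
    [[-8.2,3.12,-1.2],[0,0,1.845],54],
    [[-8.2,3.12,-1.2],[0,0,1.845],54],
    [[-8.2,3.12,0.24],[0,0,1.845],54],
    [[-8.2,3.12,0.24],[0,0,1.845],54],
    [[-8.2,3.12,0.24],[0,0,1.845],54]
  ]
}}

```text
time: 10.02
tool_pos: [0.5345, -0.0899, 0.1496]
tool_rot: [-0.001, 0.818, 0.575, -0.0]
contact_force: [0.3, -0.7, -0.2]
gripper_width: 0.542
grasp_force: 0.0
```

```bash
python3 -c "
from h import *
im,W=tray('top');save(im[140:320,120:480],'t5.png',2)
go([.5347,-.0904,.075],-19.8)
"
```

```text
tray top [479.6 177.1] [150.2 231.2] 6.050283432006836
shift [-0.021 -0.01   3.026] turn [ 0.001 -0.004  0.006]
```

View pics/t5.png

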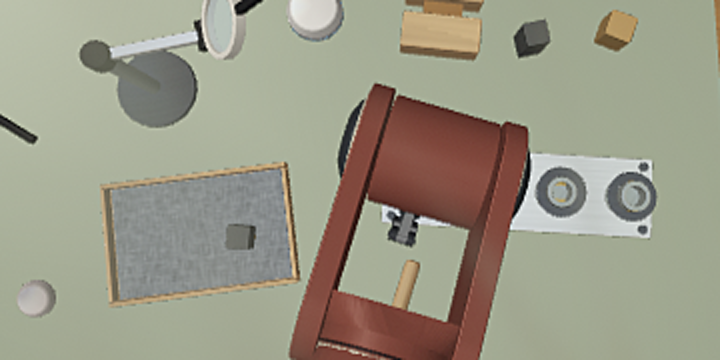

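Seal_a stands in the tray at (240,237). Next I press collar b down to the same height, TCP about 0.0455.

Emit:
{"fn": "jog_arm", "kwargs": {
  "targets": [
    [[-0.02,-0.01,1.5],[0,0,0],54],
    [[-0.02,-0.01,3],[0,0,0],54],
    [[-0.02,-0.01,3.6],[0,0,0],54],
    [[-0.02,-0.01,3.85],[0,0,0],54],
    [[-0.02,-0.01,4],[0,0,0],54],
    [[-0.02,-0.01,4.1],[0,0,0],54],
    [[-0.02,-0.01,4.2],[0,0,0],54],
    [[-0.02,-0.01,4.2],[0,0,0],54]
  ]
}}

```text
time: 11.08
tool_pos: [0.5354, -0.0909, 0.046]
tool_rot: [0.001, 0.818, 0.575, 0.001]
contact_force: [0.5, 0.0, 0.2]
gripper_width: 0.537
grasp_force: 0.0
```

Emit:
{"fn": "jog_arm", "kwargs": {
  "targets": [
    [[0,0,0.1],[0,0,0],54],
    [[0,0,0.1],[0,0,0],54]
  ]
}}

```text
time: 11.32
tool_pos: [0.5355, -0.091, 0.0456]
tool_rot: [0.0, 0.818, 0.575, 0.0]
contact_force: [-5.9, 1.0, 14.1]
gripper_width: 0.542
grasp_force: 7.0
```

Emit:
{"fn": "jog_arm", "kwargs": {
  "targets": [
    [[0,0,-0.5],[0,0,0],54],
    [[0,0,-0.95],[0,0,0],54],
    [[0,0,-0.95],[0,0,0],54],
    [[0,0,-0.95],[0,0,0],25],
    [[0,0,-0.95],[0,0,0],10],
    [[0,0,-0.95],[0,0,0],10],
    [[0,0,-0.95],[0,0,0],10],
    [[0,0,-0.95],[0,0,0],10]
  ]
}}

```text
time: 12.32
tool_pos: [0.5348, -0.0908, 0.0668]
tool_rot: [0.0, 0.818, 0.575, 0.0]
contact_force: [0.1, -0.2, 3.8]
gripper_width: 0.368
grasp_force: 60.0
```

Emit:
{"fn": "jog_arm", "kwargs": {
  "targets": [
    [[0,0,-0.4],[0,0,0],10],
    [[0,0,-0.8],[0,0,0],10],
    [[0,0,-1.2],[0,0,0],10],
    [[0,0,-1.6],[0,0,0],10],
    [[0,0,-3],[0,0,0],10],
    [[0,0,-3],[0,0,0],10]
  ]
}}

```text
time: 13.08
tool_pos: [0.5367, -0.0914, 0.1454]
tool_rot: [0.002, 0.818, 0.575, 0.002]
contact_force: [0.2, -1.0, -2.0]
gripper_width: 0.368
grasp_force: 60.7
```

```bash
python3 -c "
from h import *
tray('top');tray('side');s=state();print(s['gripper_width'],s['tool_pos'])
t=np.array([.4795,.1765]);a=np.radians(6);M=np.array([[np.cos(a),-np.sin(a)],[np.sin(a),np.cos(a)]])
p=t+M@[-.01,.055];print(p)
go([*p,.16],-5)
"
```

```text
tray top [479.5 177.2] [150.2 230.8] 6.070580959320068
tray side [480.2 175.2] [151.1 235.4] 5.9983954429626465
0.3644718784899557 [ 0.5344805  -0.09075861  0.14160461]
[0.46380572 0.23015342]
shift [11.121 -7.007 -0.731] turn [ 0.002 -0.004 -1.849]
```

Emit:
{"fn": "jog_arm", "kwargs": {
  "targets": [
    [[11.12,-7,-0.7],[0,0,-1.85],10],
    [[11.12,-7,-0.7],[0,0,-1.85],10],
    [[11.12,-7,-0.7],[0,0,-1.85],10],
    [[11.12,-7,-0.7],[0,0,-1.85],10],
    [[11.12,-7,-0.7],[0,0,-1.85],10],
    [[11.12,-7,-0.7],[0,0,-1.85],10],
    [[11.12,-7,-0.7],[0,0,-1.85],10],
    [[11.12,-7,-0.7],[0,0,-1.85],10]
  ]
}}

```text
time: 14.18
tool_pos: [0.4641, 0.2287, 0.1583]
tool_rot: [-0.0, 0.738, 0.675, -0.001]
contact_force: [-0.0, 0.7, -2.1]
gripper_width: 0.369
grasp_force: 60.6
```

```bash
python3 -c "
from h import *
im,W=tray('side');save(im[100:300,120:420],'s6.png',2);s=state();print(s['gripper_width'],s['tool_pos'])
go([.4638,.2301,.039],-5)
"
```

```text
tray side [480.3 174.8] [151.8 235.1] 6.038124084472656
0.36612466407059546 [0.46430507 0.22851454 0.15859679]
shift [ 0.063 -0.023  4.784] turn [-0.004  0.003 -0.014]
```

View pics/s6.png

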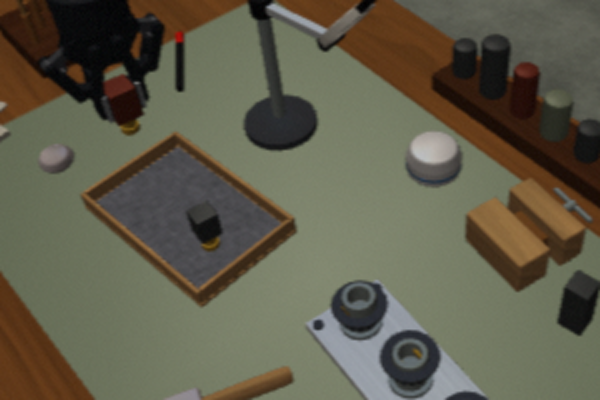

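The red seal is upright in the grip at (122,100) and seal_a is standing at (205,225). I lower the red one.

Emit:
{"fn": "jog_arm", "kwargs": {
  "targets": [
    [[0.06,-0.02,2.4],[0,0,0],10],
    [[0.06,-0.02,4.2],[0,0,0],10],
    [[0.06,-0.02,4.7],[0,0,0],10],
    [[0.06,-0.02,4.8],[0,0,0],10],
    [[0.06,-0.02,4.9],[0,0,0],10],
    [[0.06,-0.02,4.9],[0,0,0],10]
  ]
}}

```text
time: 14.98
tool_pos: [0.4651, 0.232, 0.0385]
tool_rot: [0.001, 0.737, 0.676, 0.002]
contact_force: [-0.5, 0.8, -0.7]
gripper_width: 0.369
grasp_force: 60.7
```

Emit:
{"fn": "jog_arm", "kwargs": {
  "targets": [
    [[0,0,0.06],[0,0,0],10],
    [[0,0,0.06],[0,0,0],10]
  ]
}}

```text
time: 15.22
tool_pos: [0.4639, 0.2318, 0.0356]
tool_rot: [0.0, 0.737, 0.676, 0.001]
contact_force: [0.5, -0.1, -1.6]
gripper_width: 0.366
grasp_force: 60.7
```

Emit:
{"fn": "jog_arm", "kwargs": {
  "targets": [
    [[0,0,0.05],[0,0,0],10],
    [[0,0,0.07],[0,0,0],10],
    [[0,0,0.07],[0,0,0],10]
  ]
}}

```text
time: 15.6
tool_pos: [0.4641, 0.2318, 0.0347]
tool_rot: [-0.0, 0.737, 0.676, 0.0]
contact_force: [-3.3, -1.6, 6.6]
gripper_width: 0.366
grasp_force: 61.8
```

Emit:
{"fn": "jog_arm", "kwargs": {
  "targets": [
    [[0,0,0.02],[0,0,0],58],
    [[0,0,0.02],[0,0,0],58],
    [[0,0,0.02],[0,0,0],58],
    [[0,0,-1],[0,0,0],58],
    [[0,0,-3],[0,0,0],58],
    [[0,0,-5],[0,0,0],95],
    [[0,0,-5],[0,0,0],95],
    [[0,0,-5],[0,0,0],95]
  ]
}}

```text
time: 16.6
tool_pos: [0.4634, 0.2315, 0.158]
tool_rot: [-0.0, 0.737, 0.676, 0.0]
contact_force: [0.2, -0.5, -0.6]
gripper_width: 0.953
grasp_force: 0.0
```

```bash
python3 -c "
from h import *
go([.5347,-.0904,.13],-5)
"
```

```text
shift [-12.578   3.961   1.116] turn [-0.001 -0.003  0.001]
```

Emit:
{"fn": "jog_arm", "kwargs": {
  "targets": [
    [[-12.58,3.96,0],[0,0,0],95],
    [[-12.58,3.96,0],[0,0,0],95],
    [[-12.58,3.96,0],[0,0,0],95],
    [[-12.58,3.96,0],[0,0,0],95],
    [[-12.58,3.96,0],[0,0,0],95],
    [[-12.58,3.96,0],[0,0,0],95],
    [[-12.58,3.96,1.1],[0,0,0],95],
    [[-12.58,3.96,1.1],[0,0,0],95]
  ]
}}

```text
time: 17.6
tool_pos: [0.5321, -0.0891, 0.1266]
tool_rot: [-0.004, 0.737, 0.676, -0.002]
contact_force: [0.1, 0.4, 0.1]
gripper_width: 0.953
grasp_force: 0.0
```

```bash
python3 -c "
from h import *
go([.5347,-.0904,.027],-5)
"
```

```text
shift [-0.053  0.138  3.985] turn [-0.057 -0.019  0.001]
```

Emit:
{"fn": "jog_arm", "kwargs": {
  "targets": [
    [[0,0.03,1.5],[0,0,0],95],
    [[0,0.03,3],[0,0,0],95],
    [[0,0.03,4],[0,0,0],95],
    [[0,0.03,4],[0,0,0],95],
    [[0,0.03,4],[0,0,0],95]
  ]
}}

```text
time: 18.23
tool_pos: [0.5366, -0.0901, 0.0322]
tool_rot: [0.001, 0.737, 0.676, 0.001]
contact_force: [0.5, 0.0, -0.2]
gripper_width: 0.951
grasp_force: 0.0
```

Emit:
{"fn": "jog_arm", "kwargs": {
  "targets": [
    [[0,0,0],[0,0,0],65],
    [[0,0,0],[0,0,0],65],
    [[0,0,0],[0,0,0],65],
    [[0,0,0],[0,0,0],65],
    [[0,0,0],[0,0,0],65]
  ]
}}

```text
time: 18.85
tool_pos: [0.5351, -0.0904, 0.0329]
tool_rot: [-0.001, 0.737, 0.676, -0.001]
contact_force: [-7.8, 0.9, 10.4]
gripper_width: 0.683
grasp_force: 65.7
```

Emit:
{"fn": "jog_arm", "kwargs": {
  "targets": [
    [[0,0,-0.1],[0,0,0],65],
    [[0,0,-0.2],[0,0,0],65],
    [[0,0,-0.3],[0,0,0],65],
    [[0,0,-0.4],[0,0,0],65],
    [[0,0,-0.4],[0,0,0],65]
  ]
}}

```text
time: 19.48
tool_pos: [0.5352, -0.0904, 0.0422]
tool_rot: [-0.001, 0.737, 0.676, -0.001]
contact_force: [-8.7, -0.4, 7.0]
gripper_width: 0.686
grasp_force: 66.6
```

Emit:
{"fn": "jog_arm", "kwargs": {
  "targets": [
    [[0,0,0],[0,0,0],95],
    [[0,0,0],[0,0,0],95],
    [[0,0,0],[0,0,0],95],
    [[0,0,-2],[0,0,0],95],
    [[0,0,-4],[0,0,0],95],
    [[0,0,-4],[0,0,0],95]
  ]
}}

```text
time: 20.23
tool_pos: [0.5394, -0.0915, 0.1468]
tool_rot: [0.005, 0.737, 0.676, 0.003]
contact_force: [0.2, -0.3, 0.1]
gripper_width: 0.953
grasp_force: 0.0
```

```bash
cat >> h.py <<'E'
def flanges():
    for n in ('top','side'):
        im,d,W=cam(n); x,y,z=W[...,0],W[...,1],W[...,2]
        for c in ((.5347,-.0904),(.528,-.1795),(.521,-.2693),(.5138,-.3588)):
            r=np.hypot(x-c[0],y-c[1]); q=z[(r<.028)&(r>.0215)&(z<.07)&(z>.03)]
            print(n,c,len(q),np.median(q).round(4) if len(q) else None)
    return im,W
E
python3 -c "
from h import *
flanges()
go([.5138,-.3588,.13],-10)
"
```

```text
top (0.5347, -0.0904) 0 None
top (0.528, -0.1795) 0 None
top (0.521, -0.2693) 168 0.0585
top (0.5138, -0.3588) 166 0.0488
side (0.5347, -0.0904) 202 0.058
side (0.528, -0.1795) 222 0.0585
side (0.521, -0.2693) 261 0.0586
side (0.5138, -0.3588) 279 0.0486
shift [-10.77    0.042   0.454] turn [ 0.014 -0.003  0.626]
```

The red coupler's collar is back at rest (z = 0.058) and collar a is still down (0.0487). I'll do that one next.

Emit:
{"fn": "jog_arm", "kwargs": {
  "targets": [
    [[-10.77,0,0],[0,0,0.62],95],
    [[-10.77,0,0],[0,0,0.62],95],
    [[-10.77,0,0],[0,0,0.62],95],
    [[-10.77,0,0],[0,0,0.62],95],
    [[-10.77,0,0],[0,0,0.62],95],
    [[-10.77,0,0],[0,0,0.62],95],
    [[-10.77,0,0.45],[0,0,0.62],95],
    [[-10.77,0,0.45],[0,0,0.62],95]
  ]
}}

```text
time: 21.32
tool_pos: [0.5117, -0.3561, 0.1273]
tool_rot: [-0.002, 0.765, 0.644, 0.0]
contact_force: [-0.3, 0.4, 0.4]
gripper_width: 0.951
grasp_force: 0.0
```

```bash
python3 -c "
from h import *
go([.5138,-.3588,.029],-10)
"
```

```text
shift [-0.102  0.111  3.931] turn [-0.021 -0.02   0.02 ]
```

Emit:
{"fn": "jog_arm", "kwargs": {
  "targets": [
    [[-0.05,0.05,1.5],[0,0,0],95],
    [[-0.05,0.05,3],[0,0,0],95],
    [[-0.05,0.05,3.95],[0,0,0],95],
    [[-0.05,0.05,3.95],[0,0,0],95],
    [[-0.05,0.05,3.95],[0,0,0],95]
  ]
}}

```text
time: 21.95
tool_pos: [0.5142, -0.3599, 0.032]
tool_rot: [0.001, 0.765, 0.643, 0.0]
contact_force: [0.4, -0.6, -0.5]
gripper_width: 0.953
grasp_force: 0.0
```

Emit:
{"fn": "jog_arm", "kwargs": {
  "targets": [
    [[0,0,0],[0,0,0],65],
    [[0,0,0],[0,0,0],65],
    [[0,0,0],[0,0,0],65],
    [[0,0,0],[0,0,0],65],
    [[0,0,0],[0,0,0],65]
  ]
}}

```text
time: 22.58
tool_pos: [0.5135, -0.3606, 0.0334]
tool_rot: [0.0, 0.765, 0.644, -0.0]
contact_force: [-5.5, 2.4, 7.7]
gripper_width: 0.69
grasp_force: 63.2
```

Emit:
{"fn": "jog_arm", "kwargs": {
  "targets": [
    [[0,0,-0.1],[0,0,0],65],
    [[0,0,-0.2],[0,0,0],65],
    [[0,0,-0.3],[0,0,0],65],
    [[0,0,-0.4],[0,0,0],65],
    [[0,0,-0.4],[0,0,0],65]
  ]
}}

```text
time: 23.2
tool_pos: [0.5134, -0.3605, 0.0427]
tool_rot: [-0.0, 0.766, 0.643, -0.0]
contact_force: [-5.0, 1.1, 7.4]
gripper_width: 0.684
grasp_force: 66.6
```

Emit:
{"fn": "jog_arm", "kwargs": {
  "targets": [
    [[0,0,0],[0,0,0],95],
    [[0,0,0],[0,0,0],95],
    [[0,0,0],[0,0,0],95],
    [[0,0,-2],[0,0,0],95],
    [[0,0,-4],[0,0,0],95],
    [[0,0,-4],[0,0,0],50]
  ]
}}

```text
time: 23.95
tool_pos: [0.5161, -0.3624, 0.147]
tool_rot: [0.005, 0.766, 0.643, 0.001]
contact_force: [0.7, -0.9, 1.0]
gripper_width: 0.766
grasp_force: 0.0
```

```bash
python3 -c "
from h import *
im,W=flanges()
T,W=tray('top'); np.savez('/tmp/t2',im=T,W=W); im,W=tray('side'); np.savez('/tmp/s2',im=im,W=W)
save(np.hstack([T[90:290,140:290],im[60:260,130:330]]),'c7.png',2.2)
# magnifier geometry
W0=np.load('/tmp/t2.npz')['W']; im0=T.astype(int)
for W,im,n in ((W0,im0,'top'),(W,im.astype(int),'side')):
    x,y,z=W[...,0],W[...,1],W[...,2]
    mm=(x>.55)&(x<.8)&(y>0)&(y<.32)
    q=mm&(z>.005)&(z<.03)&(im.max(2)<110)&(np.hypot(x-.66,y-.24)<.08)&(im.max(2)-im.min(2)<25)
    P=W[q]; print(n,'base',cv2.minEnclosingCircle((P[:,:2]*1000).astype(np.float32)),np.median(P[:,2]))
    q=mm&(z>.195); 
    c=im.max(2)
    H=W[q&(y>.21)]; print('hub',len(H),H.min(0).round(3),H.max(0).round(3),np.median(H,0).round(4))
    A=W[q&(y<.20)&(y>.15)&(z<.215)]; print('arm',len(A)); 
    if len(A)>5: print(np.polyfit(A[:,1],A[:,0],1), A[:,2].mean(), A.mean(0))
    D=W[q&(c<60)&(y<.13)&(z>.24)]; print('tab',len(D)); 
    if len(D)>5:
        m=D.mean(0);print(m.round(4),np.linalg.svd(D-m)[2][0].round(3),D.min(0).round(3),D.max(0).round(3))
"
```

```text
top (0.5347, -0.0904) 175 0.0584
top (0.528, -0.1795) 170 0.0586
top (0.521, -0.2693) 170 0.0585
top (0.5138, -0.3588) 168 0.0584
side (0.5347, -0.0904) 38 0.0571
side (0.528, -0.1795) 226 0.0585
side (0.521, -0.2693) 203 0.0586
side (0.5138, -0.3588) 261 0.0586
tray top [465.1 169.9] [150. 231.] 6.098881244659424
tray side [405.3 111.4] [ 70.8 181.7] 32.47868347167969
top base ((664.2854614257812, 228.4126739501953), 47.29213333129883) 0.015890044911510363
hub 250 [0.65  0.21  0.195] [0.679 0.25  0.217] [0.6643 0.2311 0.2125]
arm 171
[-0.1820012   0.70740446] 0.2053094368774336 [0.67546303 0.17550121 0.20530944]
tab 91
[0.6958 0.0672 0.2858] [-0.15   0.649 -0.746] [0.69  0.053 0.266] [0.703 0.084 0.3  ]
side base ((709.7942504882812, 246.65428161621094), 15.861136436462402) 0.014591631519084498
hub 156 [0.65  0.21  0.195] [0.679 0.248 0.216] [0.6626 0.2268 0.2105]
arm 117
[-0.18231407  0.70673121] 0.2037335185830824 [0.67487811 0.17471555 0.20373352]
tab 69
[0.6947 0.0636 0.2833] [-0.142  0.603 -0.785] [0.69  0.049 0.264] [0.703 0.079 0.301]
```

View pics/c7.png

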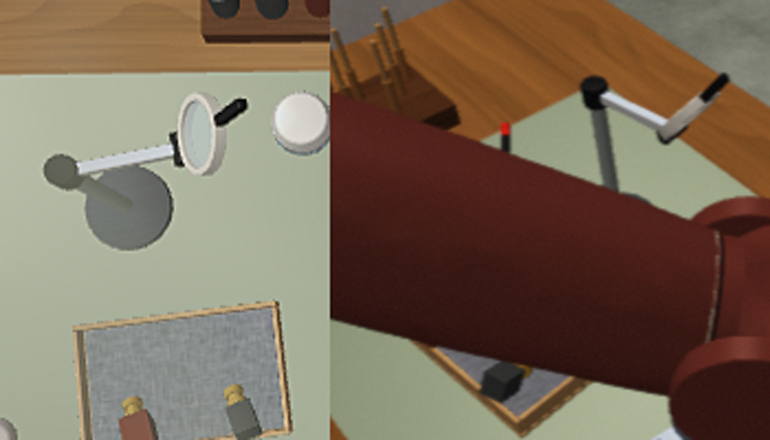

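The tray has been knocked to (0.465, 0.170) and the seals have toppled and are lying inside it. All collars are at rest. The hub is at (0.665, 0.229), the arm heading is -79.7° and the lens tilt is about 54°. I'll check how the seals lie, then work on the magnifier.

```bash
python3 -c "
from h import *
D=np.load('/tmp/t2.npz');im=D['im'];W=D['W']
save(im[210:310,165:285],'c8.png',4)
x,y,z=W[...,0],W[...,1],W[...,2]
a=np.radians(6.1);u=(x-.4651)*np.cos(a)+(y-.1699)*np.sin(a);v=-(x-.4651)*np.sin(a)+(y-.1699)*np.cos(a)
m=(abs(u)<.1)&(abs(v)<.14)&(z>.013)&(z<.08)&((abs(u)<.067)&(abs(v)<.107)|(z>.031))
k,l,st,c=cv2.connectedComponentsWithStats(m.astype(np.uint8))
for i in range(1,k):
    if st[i,4]>15: q=l==i;print(u[q].min(),u[q].max(),v[q].min(),v[q].max(),z[q].max())
go([.6965,.056,.36],10.3);print(state()['joint_pos'])
"
```

```text
-0.07682918906485246 -0.014151615451419984 -0.08500994943940074 -0.04662025630015882 0.05834781335783544
-0.08101451429050324 -0.012006538681956096 0.02561626641950538 0.06650005837056076 0.06544334769433618
shift [17.654  4.357 -8.822] turn [-0.015 -0.021 -2.532]
[-7.30611771e-01  1.28620155e-01  1.69064535e+00  7.60044587e-04
  1.32581700e+00 -5.56982088e-01]
```

View pics/c8.png

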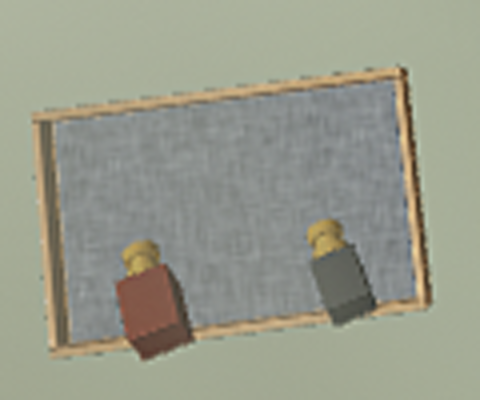

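Both seals lean on the tray's near wall, with their stone ends at (160,330) and (345,305) over it. They aren't properly in the tray, so I'll re-place each one in the middle first.

```bash
python3 -c "
from h import *
for n in ('top',):
    im,d,W=cam(n)
    im=im.astype(int);x,y,z=W[...,0],W[...,1],W[...,2]
    a=np.radians(6.1);u=(x-.4651)*np.cos(a)+(y-.1699)*np.sin(a);v=-(x-.4651)*np.sin(a)+(y-.1699)*np.cos(a)
    m=(u>-.1)&(u<.067)&(abs(v)<.107)&(z>.013)&((u>-.064)|(z>.033))&(z<.08)
    k,l,st,c=cv2.connectedComponentsWithStats(m.astype(np.uint8))
    for i in range(1,k):
        if st[i,4]<30: continue
        q=l==i; P=W[q]; col=im[q]; br=(col[:,0]-col[:,2]>45)&(col[:,1]-col[:,2]>35); S=P[~br];B=P[br]
        if len(B)<5: print('nobrass',col.mean(0));
        print(n,len(S),len(B),'stone',S.mean(0).round(4),'brass',B.mean(0).round(4),'hi',S[S[:,2].argmax()].round(4))
        hd=S.mean(0)-B.mean(0); print('axis yaw',np.degrees(np.arctan2(hd[1],hd[0])).round(1),'rect',cv2.minAreaRect((S[:,:2]*1000).astype(np.float32)))
        T=S[S[:,2]>.03]; A=np.c_[T[:,:2],np.ones(len(T))]; c=T.mean(0); nrm=np.linalg.svd(T-c)[2][2]; print('normal',nrm.round(2))
"
```

```text
top 230 55 stone [0.4212 0.0968 0.0459] brass [0.4479 0.1108 0.0283] hi [0.4072 0.1018 0.0593]
axis yaw -152.3 rect ((426.7774963378906, 99.48514556884766), (59.07279968261719, 29.709781646728516), 20.89556884765625)
normal [ 0.18 -0.13  0.97]
top 334 52 stone [0.4082 0.2078 0.0495] brass [0.4383 0.2236 0.0271] hi [0.4014 0.2171 0.0641]
axis yaw -152.3 rect ((415.2184753417969, 211.58120727539062), (68.4604721069336, 32.607261657714844), 19.55905532836914)
normal [ 0.25 -0.26  0.93]
```

```bash
python3 -c "
from h import *
go([.425,.0988,.147],-69.5)"
```

```text
shift [17.438 -6.609 -0.278] turn [-3.000e-02 -7.000e-03  7.443e+00]
```

Emit:
{"fn": "jog_arm", "kwargs": {
  "targets": [
    [[17.44,-6.61,-0.3],[-0.03,0,7.44],48],
    [[17.44,-6.61,-0.3],[-0.03,0,7.44],48],
    [[17.44,-6.61,-0.3],[-0.03,0,7.44],48],
    [[17.44,-6.61,-0.3],[-0.03,0,7.44],48],
    [[17.44,-6.61,-0.3],[-0.03,0,7.44],48],
    [[17.44,-6.61,-0.3],[-0.03,0,7.44],48],
    [[17.44,-6.61,-0.3],[-0.03,0,7.44],48],
    [[17.44,-6.61,-0.3],[-0.03,0,7.44],48]
  ]
}}

```text
time: 25.2
tool_pos: [0.4241, 0.1001, 0.1469]
tool_rot: [0.001, 0.984, 0.179, 0.0]
contact_force: [-0.6, 0.2, -0.4]
gripper_width: 0.477
grasp_force: 0.0
```

Emit:
{"fn": "jog_arm", "kwargs": {
  "targets": [
    [[0,0,0],[0,0,0],48]
  ]
}}

```text
time: 25.32
tool_pos: [0.4244, 0.0998, 0.1469]
tool_rot: [0.001, 0.984, 0.18, 0.0]
contact_force: [0.7, -0.8, 0.0]
gripper_width: 0.484
grasp_force: 0.0
```

```bash
python3 -c "
from h import *
go([.425,.0988,.022],-69.5)
im,W=tray('side');save(im[130:280,120:300],'s9.png',3)"
```

```text
shift [0.008 0.037 4.996] turn [0.015 0.    0.036]
tray side [467.9 140. ] [152.4 179.6] 5.591345310211182
```

View pics/s9.png

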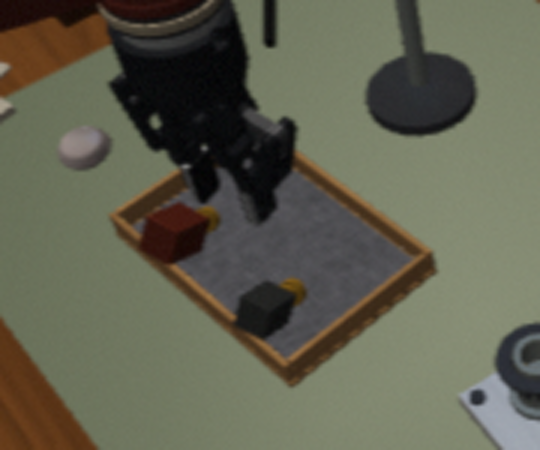

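Both stones rest on the near wall, red at (175,235) and dark at (268,308). The gripper is above the dark one, so I descend on it.

Emit:
{"fn": "jog_arm", "kwargs": {
  "targets": [
    [[0,0.04,2.5],[0,0,0.03],48],
    [[0,0.04,4],[0,0,0.03],48],
    [[0,0.04,4.6],[0,0,0.03],48],
    [[0,0.04,5],[0,0,0.03],48],
    [[0,0.04,5],[0,0,0.03],48]
  ]
}}

```text
time: 26.0
tool_pos: [0.4273, 0.0964, 0.0239]
tool_rot: [0.001, 0.984, 0.176, 0.002]
contact_force: [0.2, 0.3, -0.4]
gripper_width: 0.48
grasp_force: 0.0
```

Emit:
{"fn": "jog_arm", "kwargs": {
  "targets": [
    [[0,0,0],[0,0,0],10],
    [[0,0,0],[0,0,0],10],
    [[0,0,0],[0,0,0],10],
    [[0,0,0],[0,0,0],10],
    [[0,0,0],[0,0,0],10]
  ]
}}

```text
time: 26.62
tool_pos: [0.4283, 0.0968, 0.0248]
tool_rot: [0.002, 0.984, 0.176, 0.003]
contact_force: [2.7, -0.4, 6.4]
gripper_width: 0.317
grasp_force: 60.5
```

Emit:
{"fn": "jog_arm", "kwargs": {
  "targets": [
    [[0,0,-0.8],[0,0,0],10],
    [[0,0,-1.6],[0,0,0],10],
    [[0.8,0.2,-1.6],[0,1,0],10],
    [[1.6,0.4,-1.6],[0,1.9,0],10],
    [[2.1,0.55,-1.6],[0,1.9,0],10],
    [[2.1,0.55,-1.0],[0,1.9,0],10],
    [[2.1,0.55,-0.6],[0,1.9,0],10],
    [[2.1,0.55,-0.4],[0,1.9,0],10]
  ]
}}

```text
time: 27.62
tool_pos: [0.4788, 0.1022, 0.0313]
tool_rot: [-0.022, 0.976, 0.175, 0.13]
contact_force: [-0.3, -0.7, -1.8]
gripper_width: 0.318
grasp_force: 59.6
```

```bash
python3 -c "
from h import *
im,W=tray('side');save(im[130:280,120:300],'s10.png',3);s=state();print(s['tool_pos'],s['contact_force'])"
```

```text
tray side [468.  140.5] [152.2 180.9] 6.969049453735352
[0.47889766 0.10212055 0.03126491] [-0.98702688 -0.27358905 -2.23481492]
```

View pics/s10.png

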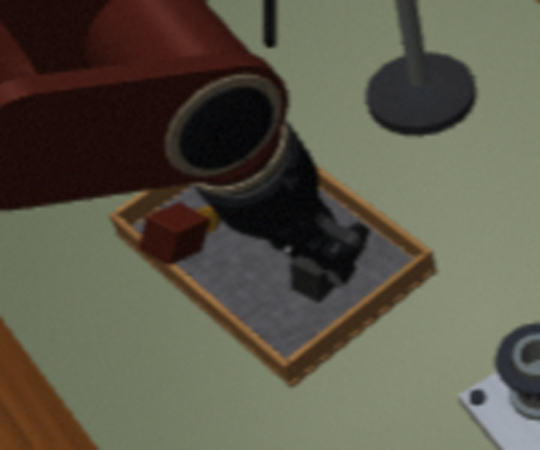

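The dark seal is well inside the tray at (312,280). I lower it until contact.

Emit:
{"fn": "jog_arm", "kwargs": {
  "targets": [
    [[0,0,0.1],[0,0,0],10],
    [[0,0,0.2],[0,0,0],10],
    [[0,0,0.2],[0,0,0],10]
  ]
}}

```text
time: 28.05
tool_pos: [0.4821, 0.1025, 0.0289]
tool_rot: [-0.022, 0.976, 0.175, 0.132]
contact_force: [-0.0, 0.5, -2.1]
gripper_width: 0.314
grasp_force: 59.6
```

Emit:
{"fn": "jog_arm", "kwargs": {
  "targets": [
    [[0,0,0.1],[0,0,0],10],
    [[0,0,0.2],[0,0,0],10],
    [[0,0,0.2],[0,0,0],10]
  ]
}}

```text
time: 28.42
tool_pos: [0.4829, 0.1029, 0.0236]
tool_rot: [-0.022, 0.976, 0.175, 0.131]
contact_force: [-0.1, -0.2, -1.9]
gripper_width: 0.322
grasp_force: 59.6
```

Emit:
{"fn": "jog_arm", "kwargs": {
  "targets": [
    [[0,0,0.1],[0,0,0],10],
    [[0,0,0.2],[0,0,0],10],
    [[0,0,0.2],[0,0,0],10]
  ]
}}

```text
time: 28.8
tool_pos: [0.4842, 0.1034, 0.0188]
tool_rot: [-0.022, 0.976, 0.175, 0.131]
contact_force: [-0.7, -0.1, -0.5]
gripper_width: 0.315
grasp_force: 59.6
```

Emit:
{"fn": "jog_arm", "kwargs": {
  "targets": [
    [[0,0,0.08],[0,0,0],10],
    [[0,0,0.08],[0,0,0],10]
  ]
}}

```text
time: 29.05
tool_pos: [0.4853, 0.1036, 0.0176]
tool_rot: [-0.022, 0.975, 0.175, 0.132]
contact_force: [-1.0, 0.5, 0.5]
gripper_width: 0.315
grasp_force: 59.9
```

Emit:
{"fn": "jog_arm", "kwargs": {
  "targets": [
    [[0,0,0],[0,0,0],50],
    [[0,0,0],[0,0,0],50],
    [[0,0,0],[0,0,0],50],
    [[0,0,-1],[0,0,0],50],
    [[0,0,-3],[0,0,0],50],
    [[0,0,-4.5],[0,0,0],55],
    [[0,0,-4.5],[0,-1.9,0],55],
    [[0,0,-4.5],[0,-1.9,0],55]
  ]
}}

```text
time: 30.05
tool_pos: [0.4585, 0.0937, 0.1284]
tool_rot: [0.002, 0.984, 0.176, 0.003]
contact_force: [-0.2, -0.2, -0.4]
gripper_width: 0.55
grasp_force: 0.0
```

```bash
python3 -c "
from h import *
go([.413,.2105,.13],-69.5)"
```

```text
shift [-0.085 -5.012 -0.09 ] turn [ 0.035 -0.034 -0.026]
```

Emit:
{"fn": "jog_arm", "kwargs": {
  "targets": [
    [[-0.08,-5.0,-0.1],[0.03,-0.03,-0.03],55],
    [[-0.08,-5.0,-0.1],[0.03,-0.03,-0.03],55],
    [[-0.08,-5.0,-0.1],[0.03,-0.03,-0.03],55],
    [[-0.08,-5.0,-0.1],[0.03,-0.03,-0.03],55],
    [[-0.08,-5.0,-0.1],[0.03,-0.03,-0.03],55]
  ]
}}

```text
time: 30.68
tool_pos: [0.4121, 0.2091, 0.1278]
tool_rot: [-0.0, 0.984, 0.177, -0.001]
contact_force: [-0.3, 0.1, -0.6]
gripper_width: 0.551
grasp_force: 0.0
```

```bash
python3 -c "
from h import *
go([.413,.2105,.024],-69.5)"
```

```text
shift [ 0.058 -0.036  4.152] turn [-0.006  0.012 -0.01 ]
```

Emit:
{"fn": "jog_arm", "kwargs": {
  "targets": [
    [[0.06,-0.04,2.5],[0,0,0],55],
    [[0.06,-0.04,3.6],[0,0,0],55],
    [[0.06,-0.04,4.15],[0,0,0],55],
    [[0.06,-0.04,4.15],[0,0,0],55],
    [[0.06,-0.04,4.15],[0,0,0],55]
  ]
}}

```text
time: 31.3
tool_pos: [0.414, 0.2118, 0.0257]
tool_rot: [-0.001, 0.984, 0.178, 0.001]
contact_force: [0.9, 0.3, -0.1]
gripper_width: 0.549
grasp_force: 0.0
```

Emit:
{"fn": "jog_arm", "kwargs": {
  "targets": [
    [[0,0,0],[0,0,0],10],
    [[0,0,0],[0,0,0],10],
    [[0,0,0],[0,0,0],10],
    [[0,0,0],[0,0,0],10],
    [[0,0,0],[0,0,0],10]
  ]
}}

```text
time: 31.92
tool_pos: [0.4143, 0.2122, 0.0256]
tool_rot: [-0.001, 0.984, 0.178, 0.001]
contact_force: [3.8, 0.1, 6.0]
gripper_width: 0.363
grasp_force: 60.9
```

Emit:
{"fn": "jog_arm", "kwargs": {
  "targets": [
    [[0,0,-0.8],[0,0,0],10],
    [[0,0,-1.6],[0,0,0],10],
    [[0.8,0.2,-1.6],[0,1,0],10],
    [[1.6,0.4,-1.6],[0,1.9,0],10],
    [[2.2,0.55,-1.6],[0,1.9,0],10],
    [[2.2,0.55,-1.0],[0,1.9,0],10],
    [[2.2,0.55,-0.5],[0,1.9,0],10],
    [[2.2,0.55,-0.3],[0,1.9,0],10]
  ]
}}

```text
time: 32.92
tool_pos: [0.4667, 0.2176, 0.0287]
tool_rot: [-0.024, 0.976, 0.177, 0.127]
contact_force: [-0.3, -0.5, -1.9]
gripper_width: 0.365
grasp_force: 59.7
```

Emit:
{"fn": "jog_arm", "kwargs": {
  "targets": [
    [[0,0,0.1],[0,0,0],10],
    [[0,0,0.2],[0,0,0],10],
    [[0,0,0.2],[0,0,0],10]
  ]
}}

```text
time: 33.3
tool_pos: [0.4703, 0.2186, 0.0269]
tool_rot: [-0.024, 0.975, 0.177, 0.129]
contact_force: [-0.9, 0.2, -1.2]
gripper_width: 0.366
grasp_force: 59.7
```

Emit:
{"fn": "jog_arm", "kwargs": {
  "targets": [
    [[0,0,0.1],[0,0,0],10],
    [[0,0,0.1],[0,0,0],10]
  ]
}}

```text
time: 33.55
tool_pos: [0.4707, 0.2187, 0.0242]
tool_rot: [-0.024, 0.975, 0.177, 0.129]
contact_force: [-0.3, 0.9, -1.4]
gripper_width: 0.368
grasp_force: 59.7
```

Emit:
{"fn": "jog_arm", "kwargs": {
  "targets": [
    [[0,0,0.1],[0,0,0],10],
    [[0,0,0.1],[0,0,0],10]
  ]
}}

```text
time: 33.8
tool_pos: [0.4711, 0.2189, 0.0215]
tool_rot: [-0.024, 0.976, 0.177, 0.129]
contact_force: [0.3, 0.1, -1.3]
gripper_width: 0.362
grasp_force: 59.7
```

Emit:
{"fn": "jog_arm", "kwargs": {
  "targets": [
    [[0,0,0.08],[0,0,0],10],
    [[0,0,0.08],[0,0,0],10]
  ]
}}

```text
time: 34.05
tool_pos: [0.4716, 0.2191, 0.0196]
tool_rot: [-0.024, 0.976, 0.177, 0.129]
contact_force: [-0.3, -0.2, -1.5]
gripper_width: 0.365
grasp_force: 59.7
```

Emit:
{"fn": "jog_arm", "kwargs": {
  "targets": [
    [[0,0,0.08],[0,0,0],10],
    [[0,0,0.08],[0,0,0],10]
  ]
}}

```text
time: 34.3
tool_pos: [0.4724, 0.2194, 0.0181]
tool_rot: [-0.024, 0.975, 0.177, 0.129]
contact_force: [-0.4, -0.5, 0.1]
gripper_width: 0.367
grasp_force: 59.9
```

Emit:
{"fn": "jog_arm", "kwargs": {
  "targets": [
    [[0,0,0],[0,0,0],55],
    [[0,0,0],[0,0,0],55],
    [[0,0,0],[0,0,0],55],
    [[0,0,-1],[0,0,0],55],
    [[0,0,-3],[0,0,0],55],
    [[0,0,-5],[0,-1,0],55],
    [[-2,0,-7],[0,-1.9,0],40],
    [[-2,0,-9],[0,-1.9,0],40]
  ]
}}

```text
time: 35.3
tool_pos: [0.3706, 0.1811, 0.222]
tool_rot: [-0.0, 0.984, 0.178, -0.003]
contact_force: [0.7, 0.3, -0.2]
gripper_width: 0.401
grasp_force: 0.0
```

```bash
python3 -c "
from h import *
go([.6965,.056,.37],10.3)
print(state()['tool_pos'])"
```

```text
shift [10.419  9.248 -5.994] turn [-0.037  0.028 -9.972]
[0.37062842 0.18110183 0.22198664]
```

Emit:
{"fn": "jog_arm", "kwargs": {
  "targets": [
    [[0,3,-3],[0,0,-1],40],
    [[0,6,-6],[0,0,-2.2],40],
    [[3,9.2,-6],[0,0,-3.5],40],
    [[5,9.25,-6],[0,0,-5],40],
    [[7,9.25,-6],[0,0,-6.2],40],
    [[9,9.25,-6],[0,0,-7.5],40],
    [[10.42,9.25,-6],[-0.03,0.03,-8.8],40],
    [[10.42,9.25,-6],[-0.03,0.03,-9.97],40]
  ]
}}

```text
time: 36.3
tool_pos: [0.7001, 0.0568, 0.3677]
tool_rot: [-0.001, 0.639, 0.77, 0.001]
contact_force: [-1.0, -0.4, -0.8]
gripper_width: 0.398
grasp_force: 0.0
```

Emit:
{"fn": "jog_arm", "kwargs": {
  "targets": [
    [[0,0,0],[0,0,0],40],
    [[0,0,0],[0,0,0],40]
  ]
}}

```text
time: 36.55
tool_pos: [0.697, 0.0562, 0.3719]
tool_rot: [0.001, 0.642, 0.767, 0.002]
contact_force: [-0.7, 0.8, -0.6]
gripper_width: 0.397
grasp_force: 0.0
```

```bash
python3 -c "
from h import *
go([.6965,.056,.268],10.3)
im,W=tray('top');save(im[180:320,130:290],'c11.png',3)
x,y,z=W[...,0],W[...,1],W[...,2]
a=np.radians(6.1);u=(x-.4651)*np.cos(a)+(y-.1699)*np.sin(a);v=-(x-.4651)*np.sin(a)+(y-.1699)*np.cos(a)
m=(abs(u)<.1)&(abs(v)<.14)&(z>.013)&(z<.08)&((abs(u)<.067)&(abs(v)<.107)|(z>.031))
k,l,st,c=cv2.connectedComponentsWithStats(m.astype(np.uint8))
for i in range(1,k):
    if st[i,4]>15: q=l==i;print(np.round([u[q].min(),u[q].max(),v[q].min(),v[q].max(),z[q].max()],3))
"
```

```text
shift [-0.009 -0.039  4.155] turn [ 0.028 -0.008 -0.019]
tray top [472.2 103.1] [149.8  96.6] 5.675023078918457
[-0.02   0.041 -0.09  -0.052  0.038]
```

View pics/c11.png

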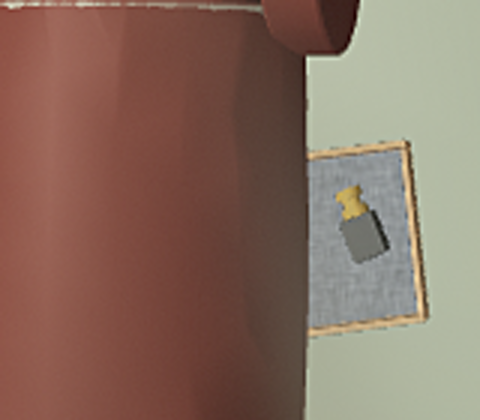

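Seal_a now lies flat well inside the tray at (362,230); the robot's arm hides seal_b, so I'll check that numerically later. Next I straddle the lens tab.

Emit:
{"fn": "jog_arm", "kwargs": {
  "targets": [
    [[0,-0.03,1.5],[0,0,0],40],
    [[0,-0.03,3],[0,0,0],40],
    [[0,-0.03,4.1],[0,0,0],40],
    [[0,-0.03,4.1],[0,0,0],40],
    [[0,-0.03,4.1],[0,0,0],30],
    [[0,-0.03,4.1],[0,0,0],22],
    [[0,-0.03,4.1],[0,0,0],22]
  ]
}}

```text
time: 37.48
tool_pos: [0.6977, 0.0564, 0.2707]
tool_rot: [0.002, 0.641, 0.768, 0.003]
contact_force: [-0.2, -0.4, 0.4]
gripper_width: 0.221
grasp_force: 0.0
```

```bash
cat >> h.py <<'E'
hub=np.array([.665,.229])
def mag(names=('top','side')):
    for n in names:
        im,d,W=cam(n); im=im.astype(int); x,y,z=W[...,0],W[...,1],W[...,2]
        r=np.hypot(x-hub[0],y-hub[1])
        q=(z>.198)&(z<.215)&(r>.03)&(r<.095)&(im.min(2)>110)
        A=W[q]
        if len(A)>8:
            v=A[:,:2]-hub; th=np.degrees(np.arctan2(v[:,1].mean(),v[:,0].mean()))
            mm=A[:,:2].mean(0); dd=np.linalg.svd(A[:,:2]-mm)[2][0]; 
            if dd@v.mean(0)<0: dd=-dd
            print(n,'arm',len(A),'theta(hub)',th.round(1),'theta(line)',np.degrees(np.arctan2(dd[1],dd[0])).round(1))
            t=np.radians(th); e=np.array([np.cos(t),np.sin(t)]); h=hub+.11*e
            v=W[...,:2]-h; s=v@e; b=v@np.array([-e[1],e[0]])
            q=(im.max(2)<60)&(abs(b)<.012)&(s>.03)&(s<.13)&(z>.17)
            if q.sum()>5: 
                S,Z=s[q],z[q]-.2; D=np.c_[S,Z]; m=D.mean(0); w=np.linalg.svd(D-m)[2][0]; w*=np.sign(w[0])
                print('  tab n',q.sum(),'mean s,z',m.round(4),'tilt mean',np.degrees(np.arctan2(m[1],m[0])).round(1),'line',np.degrees(np.arctan2(w[1],w[0])).round(1),'smax',S.max().round(3),'zmax',Z.max().round(3))
            # white ring
            q=(im.min(2)>110)&(abs(b)<.04)&(s>.008)&(s<.08)&(z>.16)
            if q.sum()>20:
                D=np.c_[s[q],b[q],z[q]-.2]; m=D.mean(0); nn=np.linalg.svd(D-m)[2][2]; nn*=np.sign(nn[2]); print('  ring n',q.sum(),'tilt normal',np.degrees(np.arctan2(-nn[0],nn[2])).round(1),'side',np.degrees(np.arctan2(nn[1],nn[2])).round(1))
E
python3 -c "
from h import *
mag()
go([.6965,.056,.268],10.3); s=state();print(s['gripper_width'],s['grasp_force'],s['contact_force'])
for t in np.linspace(-79.7,-163.5,8):
    p=hub+.1758*np.array([np.cos(np.radians(t)),np.sin(np.radians(t))]); print(t.round(1),end=' '); go([*p,.268],t+90)
"
```

```text
top arm 36 theta(hub) -76.0 theta(line) -84.6
  tab n 36 mean s,z [0.1247 0.3761] tilt mean 71.7 line -47.0 smax 0.13 zmax 0.387
  ring n 201 tilt normal 87.5 side -80.7
side arm 81 theta(hub) -78.6 theta(line) -79.4
  tab n 697 mean s,z [0.0892 0.1911] tilt mean 65.0 line 79.2 smax 0.124 zmax 0.311
shift [-0.008 -0.04   0.075] turn [ 0.035 -0.007 -0.003]
0.221503091203926 0.0 [ 0.44363823 -0.12329404  0.12173128]
-79.7 shift [-0.006 -0.042  0.075] turn [ 0.035 -0.007 -0.003]
-91.7 shift [ 0.147 -1.501  0.068] turn [ 0.034 -0.011  1.494]
-103.6 shift [ 0.598 -2.896  0.061] turn [ 0.033 -0.014  2.99 ]
-115.6 shift [ 1.33  -4.168  0.056] turn [ 0.031 -0.018  4.487]
-127.6 shift [ 2.309 -5.26   0.052] turn [ 0.03  -0.021  5.983]
-139.6 shift [ 3.493 -6.125  0.049] turn [ 0.028 -0.025  7.48 ]
-151.5 shift [ 4.831 -6.725  0.047] turn [ 0.026 -0.028  8.976]
-163.5 shift [ 6.264 -7.035  0.047] turn [ 0.023 -0.031 10.472]
```

Emit:
{"fn": "jog_arm", "kwargs": {
  "targets": [
    [[0.05,-0.8,0.07],[0.03,0,0.75],22],
    [[0.147,-1.5,0.07],[0.03,0,1.49],22],
    [[0.35,-2.2,0.07],[0.03,0,2.24],22],
    [[0.6,-2.9,0.06],[0.03,0,2.99],22],
    [[0.94,-3.55,0.06],[0.03,0,3.74],22],
    [[1.33,-4.17,0.06],[0.03,0,4.49],22],
    [[1.33,-4.17,0.06],[0.03,0,4.49],22]
  ]
}}

```text
time: 38.45
tool_pos: [0.5883, 0.0708, 0.2676]
tool_rot: [-0.001, 0.846, 0.533, 0.001]
contact_force: [0.1, -0.5, -0.5]
gripper_width: 0.221
grasp_force: 0.0
```

```bash
python3 -c "
from h import *
mag()
s=state();print(s['gripper_width'],s['grasp_force'],s['contact_force'],s['tool_pos'])
for t in np.linspace(-115.6,-160,7):
    p=hub+.1758*np.array([np.cos(np.radians(t)),np.sin(np.radians(t))]); print(t.round(1),end=' '); go([*p,.268],t+90)
"
```

```text
0.2218776667282301 0.0 [ 0.33396473 -0.13040004  0.19092968] [0.58899988 0.07040588 0.26736468]
-115.6 shift [ 0.003  0.    -0.025] turn [-0.008 -0.015  0.007]
-123.0 shift [ 0.062 -0.905 -0.024] turn [-0.009 -0.014  0.932]
-130.4 shift [ 0.238 -1.796 -0.023] turn [-0.01  -0.014  1.857]
-137.8 shift [ 0.527 -2.656 -0.021] turn [-0.011 -0.013  2.782]
-145.2 shift [ 0.924 -3.472 -0.019] turn [-0.012 -0.012  3.707]
-152.6 shift [ 1.423 -4.23  -0.018] turn [-0.013 -0.012  4.632]
-160.0 shift [ 2.016 -4.917 -0.016] turn [-0.014 -0.011  5.557]
```

```bash
python3 -c "
from h import *
for n in ('top','side'):
    im,d,W=cam(n); x,y,z=W[...,0],W[...,1],W[...,2]
    r=np.hypot(x-hub[0],y-hub[1]); q=(z>.19)&(z<.22)&(r>.025)&(r<.1)
    th=np.degrees(np.arctan2(y-hub[1],x-hub[0]))[q]
    print(n,q.sum(),np.histogram(th,bins=np.arange(-180,181,10))[0], im[q].mean(0) if q.any() else '')
    q2=(z>.19)&(z<.22)&(r<.02);print('hub',q2.sum())
"
```

```text
top 0 [0 0 0 0 0 0 0 0 0 0 0 0 0 0 0 0 0 0 0 0 0 0 0 0 0 0 0 0 0 0 0 0 0 0 0 0] 
hub 0
side 7 [0 0 0 0 0 0 5 2 0 0 0 0 0 0 0 0 0 0 0 0 0 0 0 0 0 0 0 0 0 0 0 0 0 0 0 0] [86.71428571 90.42857143 80.85714286]
hub 34
```

The few visible points put the arm at about -115°, so it followed. I continue the sweep.

Emit:
{"fn": "jog_arm", "kwargs": {
  "targets": [
    [[0.06,-0.9,0],[0,0,0.93],22],
    [[0.24,-1.8,0],[0,0,1.86],22],
    [[0.53,-2.66,0],[0,0,2.78],22],
    [[0.92,-3.47,0],[0,0,3.7],22],
    [[1.42,-4.23,0],[0,0,4.63],22],
    [[2.02,-4.92,0],[0,0,5.56],22],
    [[2.02,-4.92,0],[0,0,5.56],22]
  ]
}}

```text
time: 39.52
tool_pos: [0.4996, 0.1699, 0.2674]
tool_rot: [-0.001, 0.985, 0.175, -0.0]
contact_force: [0.1, 0.4, 0.1]
gripper_width: 0.222
grasp_force: 0.0
```

```bash
python3 -c "
from h import *
mag();tray('top');im,W=tray('side')
s=state();print(s['gripper_width'],s['grasp_force'],s['contact_force'],s['tool_pos'])
"
```

```text
top arm 195 theta(hub) -163.8 theta(line) -157.2
  ring n 320 tilt normal 51.9 side -9.9
side arm 64 theta(hub) -163.3 theta(line) -157.1
  tab n 612 mean s,z [0.0832 0.1589] tilt mean 62.4 line 78.9 smax 0.104 zmax 0.278
tray top [465.1 170. ] [150.2 230.7] 6.0446953773498535
tray side [466.3 167.6] [151.8 233.8] 6.032803058624268
0.22532891374631767 0.0 [ 0.47693439 -0.22344619  0.36838956] [0.50011554 0.16857025 0.26736271]
```

Emit:
{"fn": "jog_arm", "kwargs": {
  "targets": [
    [[0,0,-1.5],[0,0,0],22],
    [[0,0,-3.5],[0,0,0],22],
    [[0,3,-4],[0,0,0],22],
    [[0,6,-4],[0,0,0],22],
    [[0,8,-4],[0,0,0],5],
    [[0,10,-4],[0,0,0],5],
    [[0,10,-4],[0,0,0],5]
  ]
}}

```text
time: 40.6
tool_pos: [0.5853, -0.0708, 0.3656]
tool_rot: [-0.001, 0.985, 0.17, -0.001]
contact_force: [-0.4, 0.8, -1.3]
gripper_width: 0.051
grasp_force: 0.0
```

```bash
python3 -c "
from h import *
def line(im,W,lo,hi):
    im=im.astype(int);x,y,z=W[...,0],W[...,1],W[...,2]
    r=np.hypot(x-hub[0],y-hub[1]); th=np.degrees(np.arctan2(y-hub[1],x-hub[0]))
    q=(z>.2035)&(z<.212)&(r>.03)&(r<.09)&(th>lo)&(th<hi)&(im.min(2)>90)
    A=W[q]; m=A.mean(0); d=np.linalg.svd(A[:,:2]-m[:2])[2][0]; d*=np.sign(d@(m[:2]-hub)); return m,d,len(A),np.degrees(np.arctan2(d[1],d[0]))
for n,f in (('top','/tmp/t2.npz'),('side','/tmp/s2.npz')):
    D=np.load(f); a=line(D['im'],D['W'],-100,-60)
    im,d,W=cam(n); b=line(im,W,-179,-140)
    s=np.linalg.solve(np.c_[a[1],-b[1]],b[0][:2]-a[0][:2]); H=a[0][:2]+s[0]*a[1]
    print(n,a,b,'hub',H)
    t=np.array([.4655,.169])-H; print('want',np.degrees(np.arctan2(t[1],t[0])))
tray('top');tray('side');mag()
"
```

```text
top (array([0.6770458 , 0.17039042, 0.20637262]), array([ 0.1827991 , -0.98315029]), 168, np.float64(-79.46715770406043)) (array([0.60740709, 0.21246633, 0.20626419]), array([-0.92441833, -0.38138006]), 173, np.float64(-157.58080717009986)) hub [0.66481859 0.23615214]
want -161.38088843670363
side (array([0.67716498, 0.1699656 , 0.20603141]), array([ 0.16712412, -0.98593586]), 85, np.float64(-80.37934872567102)) (array([0.60846518, 0.2109433 , 0.20623455]), array([-0.92203389, -0.38710918]), 76, np.float64(-157.22525700054484)) hub [0.6661161  0.23514762]
want -161.75145603929948
tray top [451.4 239.3] [137.4  90.1] 6.659171104431152
tray side [466.2 168.1] [151.4 233.7] 6.118117332458496
top arm 213 theta(hub) -163.5 theta(line) -157.8
  ring n 571 tilt normal 50.8 side -5.7
side arm 67 theta(hub) -163.0 theta(line) -157.2
  tab n 15 mean s,z [0.0675 0.0884] tilt mean 52.7 line 58.9 smax 0.074 zmax 0.1
```

Intersecting the two arm lines puts the hub at (0.6655, 0.2357). The arm now heads -157.5° and should be at -161.6°, and the tilt is about 52°. Next I push the tab end down along its arc with shut fingers, stopping slightly short.

```bash
sed -i 's/^hub=.*/hub=np.array([.6655,.2357])/' h.py
cat >> h.py <<'E'
def arc(theta,taus,dz=0,yaw=None):
    t=np.radians(theta);e=np.array([np.cos(t),np.sin(t)])
    for tau in taus:
        a=np.radians(tau);s=.122*np.cos(a)-.005*np.sin(a);z=.2+.122*np.sin(a)+.005*np.cos(a)
        print(tau,end=' ');go([*(hub+(.11+s)*e),z+dz],theta+90 if yaw is None else yaw)
E
python3 -c "
from h import *
arc(-157.5,[56],.03)"
```

```text
56 shift [ 0.198 -9.889  1.352] turn [-0.017 -0.005 -0.314]
```

Emit:
{"fn": "jog_arm", "kwargs": {
  "targets": [
    [[0.2,-9.9,0],[0,0,-0.3],0],
    [[0.2,-9.9,0],[0,0,-0.3],0],
    [[0.2,-9.9,0],[0,0,-0.3],0],
    [[0.2,-9.9,0],[0,0,-0.3],0],
    [[0.2,-9.9,0],[0,0,-0.3],0],
    [[0.2,-9.9,1.35],[0,0,-0.3],0],
    [[0.2,-9.9,1.35],[0,0,-0.3],0],
    [[0.2,-9.9,1.35],[0,0,-0.3],0]
  ]
}}

```text
time: 41.9
tool_pos: [0.5055, 0.1681, 0.3345]
tool_rot: [-0.001, 0.981, 0.193, 0.0]
contact_force: [0.4, 0.6, 1.3]
gripper_width: -0.001
grasp_force: 0.0
```

```bash
python3 -c "
from h import *
arc(-157.5,[56,52,48,44,40,36,33,31]);s=state();print(s['tool_pos'],s['contact_force'],s['gripper_width'])"
```

```text
56 shift [-0.015 -0.047  1.224] turn [-0.017 -0.006 -0.03 ]
52 shift [-0.299 -0.045  1.413] turn [-0.017 -0.006 -0.03 ]
48 shift [-0.569 -0.043  1.621] turn [-0.017 -0.006 -0.03 ]
44 shift [-0.824 -0.042  1.847] turn [-0.017 -0.006 -0.03 ]
40 shift [-1.062 -0.04   2.09 ] turn [-0.017 -0.006 -0.03 ]
36 shift [-1.283 -0.039  2.35 ] turn [-0.017 -0.006 -0.03 ]
33 shift [-1.437 -0.038  2.555] turn [-0.017 -0.006 -0.03 ]
31 shift [-1.533 -0.037  2.695] turn [-0.017 -0.006 -0.03 ]
[0.50545669 0.16806945 0.33453268] [0.43097536 0.59092847 1.3075891 ] -0.0009372442100042147
```

Emit:
{"fn": "jog_arm", "kwargs": {
  "targets": [
    [[0,-0.04,1.22],[0,0,0],0],
    [[-0.3,-0.04,1.41],[0,0,0],0],
    [[-0.57,-0.04,1.62],[0,0,0],0],
    [[-0.82,-0.04,1.85],[0,0,0],0],
    [[-1.06,-0.04,2.09],[0,0,0],0],
    [[-1.28,-0.04,2.35],[0,0,0],0],
    [[-1.44,-0.04,2.52],[0,0,0],0],
    [[-1.44,-0.04,2.52],[0,0,0],0]
  ]
}}

```text
time: 42.9
tool_pos: [0.471, 0.1558, 0.2699]
tool_rot: [-0.001, 0.981, 0.193, -0.001]
contact_force: [-0.8, -0.7, 0.7]
gripper_width: -0.001
grasp_force: 0.7
```

```bash
python3 -c "
from h import *
arc(-157.5,[34,33,32,31,30]);s=state();print(s['tool_pos'],s['contact_force'],s['gripper_width']);mag()"
```

```text
34 shift [ 0.079  0.023 -0.097] turn [-0.021  0.005 -0.027]
33 shift [ 0.029  0.023 -0.028] turn [-0.021  0.005 -0.027]
32 shift [-0.02   0.024  0.042] turn [-0.021  0.005 -0.027]
31 shift [-0.067  0.024  0.113] turn [-0.021  0.005 -0.027]
30 shift [-0.113  0.024  0.184] turn [-0.021  0.005 -0.027]
[0.47096985 0.15575457 0.26993728] [-0.79881731 -0.69331785  0.65054509] -0.0006736961983523395
top arm 195 theta(hub) -158.2 theta(line) -157.7
  ring n 872 tilt normal 35.6 side -0.4
side arm 67 theta(hub) -157.9 theta(line) -157.0
  tab n 504 mean s,z [0.109  0.1246] tilt mean 48.8 line 78.3 smax 0.13 zmax 0.252
  ring n 69 tilt normal 36.2 side -2.3
```

Emit:
{"fn": "jog_arm", "kwargs": {
  "targets": [
    [[-0.05,0,0.09],[0,0,0],0],
    [[-0.05,0,0.11],[0,0,0],0],
    [[-0.05,0,0.11],[0,0,0],0],
    [[0,0,-1.5],[0,0,0],0],
    [[0,0,-3],[0,0,0],0],
    [[0,4,-3],[0,0,0],0],
    [[0,8,-3],[0,0,0],0],
    [[0,9,-3],[0,0,0],0]
  ]
}}

```text
time: 44.0
tool_pos: [0.5432, -0.0194, 0.3449]
tool_rot: [-0.001, 0.981, 0.194, 0.0]
contact_force: [0.5, 1.0, -0.2]
gripper_width: -0.0
grasp_force: 0.0
```

```bash
cat >> h.py <<'E'
def tilt(theta=-157.5,col=80):
    t=np.radians(theta);e=np.array([np.cos(t),np.sin(t)]);h=hub+.11*e
    for n in ('top','side'):
        im,d,W=cam(n); im=im.astype(int); v=W[...,:2]-h; s=v@e; b=v@np.array([-e[1],e[0]]); z=W[...,2]-.2
        rho=np.hypot(s,z)
        q=(abs(b)<.012)&(s>.03)&(rho>.082)&(rho<.13)&(abs(z)<.12)&(im.max(2)<col)
        print(n,'tab',q.sum(),end=' ')
        if q.sum()>5:
            S,Z,B=s[q],z[q],b[q]; print('b',B.mean().round(4),'ang of mean',np.degrees(np.arctan2(Z.mean(),S.mean())).round(1),'slope',np.degrees(np.arctan(np.polyfit(S,Z,1)[0])).round(1),'rho',rho[q].min().round(3),rho[q].max().round(3),'zmax',Z.max().round(4),'smax',S.max().round(4))
        q=(im.min(2)>110)&(abs(b)<.037)&(s>.01)&(rho<.076)&(z>-.01)&(z<.09)
        D=np.c_[s[q],b[q],z[q]]
        for _ in range(8):
            if len(D)<15: break
            c,*_r=np.linalg.lstsq(np.c_[D[:,:2],np.ones(len(D))],D[:,2],rcond=None); res=D[:,2]-np.c_[D[:,:2],np.ones(len(D))]@c
            D=D[(abs(res)<max(2*np.median(abs(res)),.002))]
        if len(D)>15: print('  ring',len(D),'tilt',np.degrees(np.arctan(c[0])).round(1),'roll',np.degrees(np.arctan(c[1])).round(1),'z0',c[2].round(4),'rms',res.std().round(4))
E
python3 -c "
from h import *
tilt();mag(['top'])"
```

```text
top tab 0   ring 161 tilt 30.9 roll -11.7 z0 0.0007 rms 0.0011
side tab 86 b 0.0028 ang of mean 32.7 slope 28.1 rho 0.082 0.125 zmax 0.069 smax 0.1064
  ring 61 tilt 35.8 roll 2.5 z0 0.0006 rms 0.0009
top arm 198 theta(hub) -158.2 theta(line) -157.9
  ring n 391 tilt normal 31.4 side 6.4
```

```bash
cat >> h.py <<'E'
def cage(ths,z,r=.206):
    for th in ths:
        t=np.radians(th); print(th,end=' '); go([*(hub+r*np.array([np.cos(t),np.sin(t)])),z],th+90)
E
python3 -c "
from h import *
cage([-157.5],.33)"
```

```text
-157.5 shift [ 0.14  -7.587  0.582] turn [-0.026  0.01  -0.059]
```

Emit:
{"fn": "jog_arm", "kwargs": {
  "targets": [
    [[0.14,-7.6,0],[0,0,-0.06],35],
    [[0.14,-7.6,0],[0,0,-0.06],35],
    [[0.14,-7.6,0],[0,0,-0.06],35],
    [[0.14,-7.6,0.58],[0,0,-0.06],35],
    [[0.14,-7.6,0.58],[0,0,-0.06],35],
    [[0.14,-7.6,0.58],[0,0,-0.06],35]
  ]
}}

```text
time: 44.9
tool_pos: [0.474, 0.1586, 0.3309]
tool_rot: [-0.001, 0.98, 0.197, -0.0]
contact_force: [-0.6, 0.1, -0.3]
gripper_width: 0.347
grasp_force: 0.0
```

```bash
python3 -c "
from h import *
cage([-157.5],.245)"
```

```text
-157.5 shift [0.018 0.09  3.435] turn [-0.018  0.003  0.025]
```

Emit:
{"fn": "jog_arm", "kwargs": {
  "targets": [
    [[0,0.06,1.5],[0,0,0],35],
    [[0,0.06,2.6],[0,0,0],35],
    [[0,0.06,3.43],[0,0,0],35],
    [[0,0.06,3.43],[0,0,0],35],
    [[0,0.06,3.43],[0,0,0],20],
    [[0,0.06,3.43],[0,0,0],16],
    [[0,0.06,3.43],[0,0,0],16]
  ]
}}

```text
time: 45.78
tool_pos: [0.4748, 0.1583, 0.2465]
tool_rot: [-0.001, 0.98, 0.197, 0.001]
contact_force: [0.9, -0.7, -0.3]
gripper_width: 0.159
grasp_force: 0.0
```

```bash
python3 -c "
from h import *
cage([-157.5,-160,-162],.245);s=state();print(s['gripper_width'],s['contact_force'],s['grasp_force'],s['tool_pos'])"
```

```text
-157.5 shift [-0.008  0.058  0.06 ] turn [-0.015 -0.014  0.034]
-160 shift [ 0.002 -0.301  0.061] turn [-0.016 -0.013  0.346]
-162 shift [ 0.021 -0.588  0.062] turn [-0.016 -0.013  0.596]
0.1592621688105326 [ 0.89725108 -0.65893496 -0.32786413] 0.0 [0.47479241 0.15828127 0.24650729]
```

Now nudge to about -162°, retreat and measure.

Emit:
{"fn": "jog_arm", "kwargs": {
  "targets": [
    [[0,-0.2,0],[0,0,0.2],16],
    [[0,-0.4,0],[0,0,0.4],16],
    [[0,-0.59,0],[0,0,0.6],16],
    [[0,-0.59,0],[0,0,0.6],16],
    [[0,-0.59,0],[0,0,0.6],30],
    [[0,-0.59,0],[0,0,0.6],30],
    [[0,-0.59,-2],[0,0,0.6],30],
    [[0,-0.59,-4],[0,0,0.6],30]
  ]
}}

```text
time: 46.78
tool_pos: [0.4682, 0.1713, 0.3458]
tool_rot: [-0.001, 0.988, 0.156, -0.001]
contact_force: [0.6, 0.0, -0.1]
gripper_width: 0.302
grasp_force: 0.0
```

Emit:
{"fn": "jog_arm", "kwargs": {
  "targets": [
    [[0,3,0],[0,0,0],0],
    [[0,6,0],[0,0,0],0],
    [[0,9,0],[0,0,0],0],
    [[-1,12,0],[0,0,0],0],
    [[-1,14,0],[0,0,0],0],
    [[-1,15,0],[0,0,0],0],
    [[-1,15,0],[0,0,0],0]
  ]
}}

```text
time: 47.65
tool_pos: [0.5604, -0.1967, 0.3431]
tool_rot: [-0.002, 0.988, 0.154, -0.001]
contact_force: [-0.6, 1.0, -1.0]
gripper_width: -0.003
grasp_force: 0.0
```

```bash
python3 -c "
from h import *
mag();tilt(-161.5);tray('top');tray('side')
for k in (60,110): tilt(-161.5,k)"
```

```text
top arm 213 theta(hub) -161.3 theta(line) -161.6
  ring n 945 tilt normal 31.4 side 0.7
side arm 76 theta(hub) -161.0 theta(line) -161.3
  tab n 95 mean s,z [0.0882 0.0566] tilt mean 32.7 line 29.9 smax 0.106 zmax 0.068
  ring n 116 tilt normal 34.7 side -1.2
top tab 12 b 0.0035 ang of mean 32.3 slope 35.8 rho 0.085 0.122 zmax 0.0676 smax 0.1034
  ring 521 tilt 31.7 roll -0.4 z0 0.003 rms 0.0009
side tab 93 b 0.0038 ang of mean 32.7 slope 28.1 rho 0.083 0.124 zmax 0.0686 smax 0.1065
  ring 74 tilt 35.2 roll 3.6 z0 0.001 rms 0.001
tray top [465.1 169.8] [150.  230.3] 6.032973289489746
tray side [465.8 167.8] [151.2 233.3] 6.14716911315918
top tab 0   ring 531 tilt 31.3 roll -0.2 z0 0.0034 rms 0.0009
side tab 93 b 0.0039 ang of mean 32.7 slope 28.0 rho 0.082 0.124 zmax 0.0686 smax 0.1063
  ring 72 tilt 35.8 roll 2.1 z0 0.0007 rms 0.0009
top tab 127 b 0.0011 ang of mean 33.9 slope 27.9 rho 0.082 0.123 zmax 0.0701 smax 0.105
  ring 537 tilt 31.6 roll -0.4 z0 0.003 rms 0.001
side tab 94 b 0.004 ang of mean 32.7 slope 28.7 rho 0.082 0.124 zmax 0.0687 smax 0.105
  ring 70 tilt 36.2 roll 1.9 z0 0.0005 rms 0.0009
```

The swivel is right, -161.5° against a wanted -161.6°. The tilt reads about 31.4°, so I trim it by about 1.4°.

```bash
python3 -c "
from h import *
arc(-161.5,[34],.04)"
```

```text
34 shift [  0.954 -14.898   1.331] turn [-0.016 -0.003 -0.057]
```

Emit:
{"fn": "jog_arm", "kwargs": {
  "targets": [
    [[0.95,-14.9,0],[0,0,-0.05],0],
    [[0.95,-14.9,0],[0,0,-0.05],0],
    [[0.95,-14.9,0],[0,0,-0.05],0],
    [[0.95,-14.9,0],[0,0,-0.05],0],
    [[0.95,-14.9,0],[0,0,-0.05],0],
    [[0.95,-14.9,0],[0,0,-0.05],0],
    [[0.95,-14.9,1.3],[0,0,-0.05],0],
    [[0.95,-14.9,1.3],[0,0,-0.05],0]
  ]
}}

```text
time: 49.15
tool_pos: [0.4665, 0.1695, 0.3103]
tool_rot: [-0.001, 0.987, 0.161, -0.003]
contact_force: [-0.3, -0.1, -0.8]
gripper_width: -0.003
grasp_force: 0.0
```

Emit:
{"fn": "jog_arm", "kwargs": {
  "targets": [
    [[0,0,0],[0,0,0],0],
    [[0,0,0],[0,0,0],0]
  ]
}}

```text
time: 49.4
tool_pos: [0.469, 0.1683, 0.3145]
tool_rot: [-0.001, 0.987, 0.159, 0.001]
contact_force: [0.3, 0.4, -0.3]
gripper_width: 0.001
grasp_force: 0.0
```

```bash
python3 -c "
from h import *
arc(-161.5,[34,31,29.7]);print(state()['tool_pos'])"
```

```text
34 shift [-0.028 -0.06   1.686] turn [-0.016 -0.016 -0.027]
31 shift [-0.175 -0.059  1.895] turn [-0.016 -0.016 -0.027]
29.7 shift [-0.235 -0.059  1.988] turn [-0.016 -0.016 -0.027]
[0.46900675 0.16826548 0.31450331]
```

Emit:
{"fn": "jog_arm", "kwargs": {
  "targets": [
    [[0,-0.06,1.0],[0,0,0],0],
    [[-0.1,-0.06,1.7],[0,0,0],0],
    [[-0.18,-0.06,1.9],[0,0,0],0],
    [[-0.23,-0.06,1.96],[0,0,0],0],
    [[-0.23,-0.06,1.98],[0,0,0],0],
    [[-0.23,-0.06,1.98],[0,0,0],0]
  ]
}}

```text
time: 50.15
tool_pos: [0.4626, 0.1685, 0.2643]
tool_rot: [-0.001, 0.987, 0.16, 0.0]
contact_force: [0.1, -0.8, 2.0]
gripper_width: 0.002
grasp_force: 1.0
```

Emit:
{"fn": "jog_arm", "kwargs": {
  "targets": [
    [[0,0,-2],[0,0,0],0],
    [[0,0,-4],[0,0,0],0],
    [[0,3,-4],[0,0,0],0],
    [[0,6,-4],[0,0,0],0],
    [[0,9,-4],[0,0,0],0],
    [[0,12,-4],[0,0,0],0],
    [[0,15,-4],[0,0,0],0],
    [[0,15,-4],[0,0,0],0]
  ]
}}

```text
time: 51.15
tool_pos: [0.581, -0.1894, 0.3625]
tool_rot: [-0.001, 0.987, 0.16, 0.0]
contact_force: [0.4, 0.5, -0.2]
gripper_width: -0.002
grasp_force: 0.0
```

```bash
python3 -c "
from h import *
mag();tilt(-161.5,110);im,W=tray('top');tray('side');flanges()
x,y,z=W[...,0],W[...,1],W[...,2]
a=np.radians(6.1);u=(x-.4651)*np.cos(a)+(y-.1699)*np.sin(a);v=-(x-.4651)*np.sin(a)+(y-.1699)*np.cos(a)
m=(abs(u)<.1)&(abs(v)<.14)&(z>.013)&(z<.08)&((abs(u)<.067)&(abs(v)<.107)|(z>.031))
k,l,st,c=cv2.connectedComponentsWithStats(m.astype(np.uint8))
for i in range(1,k):
    if st[i,4]>15: q=l==i;print(st[i,4],np.round([u[q].min(),u[q].max(),v[q].min(),v[q].max(),z[q].max()],3),im[q].mean(0).round())
print(state()['tool_pos'])"
```

```text
top arm 213 theta(hub) -161.4 theta(line) -161.3
  ring n 973 tilt normal 29.2 side 0.6
side arm 75 theta(hub) -161.4 theta(line) -161.1
  tab n 94 mean s,z [0.0898 0.0534] tilt mean 30.8 line 28.6 smax 0.108 zmax 0.064
  ring n 126 tilt normal 32.4 side -2.3
top tab 128 b 0.0008 ang of mean 32.0 slope 27.6 rho 0.082 0.123 zmax 0.0657 smax 0.1071
  ring 548 tilt 29.9 roll 0.0 z0 0.0027 rms 0.0009
side tab 92 b 0.004 ang of mean 30.8 slope 26.4 rho 0.082 0.123 zmax 0.065 smax 0.1076
  ring 90 tilt 33.4 roll 3.2 z0 0.0007 rms 0.0011
tray top [465.  169.7] [150.  230.3] 5.998560905456543
tray side [465.9 168.2] [151.1 233.6] 5.80337381362915
top (0.5347, -0.0904) 175 0.0585
top (0.528, -0.1795) 0 None
top (0.521, -0.2693) 166 0.0586
top (0.5138, -0.3588) 162 0.0582
side (0.5347, -0.0904) 216 0.0584
side (0.528, -0.1795) 226 0.0585
side (0.521, -0.2693) 261 0.0588
side (0.5138, -0.3588) 299 0.0586
268 [-0.02   0.041 -0.09  -0.052  0.039] [127. 122.  99.]
358 [-0.026  0.042  0.024  0.064  0.042] [151. 119.  95.]
[ 0.58048045 -0.18621388  0.36304101]
```

Every check passes: both seals lie flat inside the tray (within |u| < 0.045), all collars are at rest, the swivel is on target and the tilt is about 30°. The robot is clear of everything.

```bash
python3 -c "
from plant import *
print(job_done())"
```

```text
the job is handed in; nothing more can be done
None
```

The job is handed in: both seals present (seal_a and seal_b) lie in the tray, re-laid after the tray was knocked and they tipped; all collars are at rest, and the magnifier points across the tray's middle at about 30° (camera readings 29–33°).

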